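Two-point calibration of a lab balance

ROBOT

A 6-joint arm with a two-finger parallel gripper is mounted at the origin on the work surface. World frame = base frame: x ahead of the robot, y to its left, z up, the work surface at z = 0. Lengths are in mm, angles in rad, forces in N, time in s.
With the tool pointing down it reaches from about 350 to 775 mm from the base axis. Payload 7.3 kg.
Tool frame: the origin (TCP) lies at the centre of the arm's flange, where the gripper is bolted on; the fingertips stand 178 mm ahead of it and the grasp point (between the pads) lies 159 mm ahead of it; z points along the fingers, y is the direction in which the jaws open and shut (so a half turn about z gives the same grasp; the last joint's range is limited). The gripper opens to 92 mm and grips with 3 to 60 N. Pads are 19 mm wide; open, the fingers measure 130 mm over their backs; the gripper's body (75 mm by 190 mm) begins 47 mm behind the grasp point.
Start: joints at [1.008, 0.342, 1.524, -0, 1.275, -0.146], TCP at [212.518, 480.066, 404.741] pointing down, gripper open.
Joint ranges: [-2.53, 2.53], [-0.77, 2.02], [0.04, 2.7], [-1, 4.14], [0.28, 2.66], [-3.11, 3.11]. Speed limits (rad/s): [2.57, 2.57, 3.14, 3.14, 3.14, 3.14].

INTERFACE

Orientations are given as [roll, pitch, yaw] about the fixed x, y, z axes, in that order (R = Rz(yaw) Ry(pitch) Rx(roll)).
In Python, from plant import get_obs, capture, close_job gives the robot as it stands. The module is installed in compiled form; this text tells all that it offers.
- The arm moves only by the shell command python3 -m pendant 'ROWS'. ROWS is JSON, a list of rows, each a list of 3 entries, a list of its own where there are three numbers: the shift along the tool's x, y, z in m, then the turn, a rotation vector about the tool's x, y, z in rad, then the finger opening in m, from 0 to 0.0918. In form: [[[tx, ty, tz], [wx, wy, wz], fingers], ...]. A call has 1 to 10 rows; each row is the pose to reach, as a shift and turn from the pose commanded when the call began, along the tool's axes at that moment; what a row does not reach only later rows make up. A row lasts 1/12 s, in which the tool goes at most 41.7 mm and 7.16 degrees, less where a joint would pass 70% of its speed; a pose out of reach is approached as far as the arm can. A call with a gripper value outside its range is refused whole. The fingers move at their own pace and stop on an object; the grip force is fixed at half the most. Time passes only in rows, so rows that repeat a pose let the fingers close. It gives the time, the measured TCP pose, the force and the opening at its end, in the units of the state.
- get_obs(): the state, without advancing time (a new reading comes with each control period).
- capture(name): name is "scene" or "top" or "wrist"; returns a dict with "color" (420x560x3 uint8, red, green, blue), "mtx" (3x3 intrinsics, pixels), "rvec" (rotation vector, rad) and "tvec" (3), from world to camera coordinates, as OpenCV has them. Camera axes: x right, y down, z forward; pixel columns grow to the right and rows downward; lengths in mm; the calibration is good to about 2 mm. A picture is of the moment at which its call begins. There is no depth.
- close_job(): hands the job in, once; it reports no verdict.
The state is a dict: "time": time; "joint_positions": joint angles; "dq": joint speeds; "tau": joint torques, N m; "tool_pos": TCP position; "tcp_rot": TCP orientation; "contact_force": force on the tool from outside, world axes, zero at the start; "moment": the same for the moment, N m; "grip_width": finger opening in mm.
Only numpy, scipy, OpenCV 4.12 (cv2) and the standard library are available. Lean on these libraries where they do the work, as an engineer would, in place of code of your own. Each camera call takes 0.05 s, during which the arm holds its last target. There are 200 camera calls.

TASK

Calibrate the balance: with its pan empty and its sliding glass lid fully shut, hold the orange key down for at least three seconds and let go (zero point); then stand every steel knob weight from the blue case upright on the pan, shut the lid fully and hold the orange key down for at least three seconds again and let go (span point). Afterwards stand the steel weights back upright in the long compartment of the case and leave the lid fully shut. Set the weights down gently instead of dropping them on the pan, and leave the brass weight and the other things on the bench where they are.

Things in the scene. Friction and masses are not known exactly. Their poses are not given: they have to be found in the camera images.
- balance: Precision balance, fixed, white, 432 x 250 mm. Origin at bench height under the centre of its glass weighing chamber; x points from the key panel (front) to the rear, z up. Key panel x -215 to -115 mm, 48 mm high; chamber x and y -115 to 115 mm outside, 4 mm glass walls up to 135 mm, open at the top but for the lid; rear housing x 117 to 217 mm, 130 mm high.
- pan: Square steel weighing pan 190 x 190 mm in the chamber, fixed. Origin at the centre of its top face, 62 mm above the bench; axes as those of the balance.
- lid (a joint): Sliding glass lid, 226 x 226 mm: 0 = fully shut, grows as it slides to the rear (balance +x) up to the stop at 0.19 m = fully open. About 1.5 N of friction; stays where it is left. Underside 136 mm, top 141 mm above the bench. Fully open, it uncovers the chamber from the front wall to balance x = +77 mm.
- lid_handle (a point): Grip point of the lid's blue handle, an upright blade 12 mm thick along balance x, 70 mm wide along balance y, standing 32 mm up from the lid's top at its front edge (blade top 173 mm above the bench). The point is on the blade's mid-plane, 8 mm below its top; lid shut, it is at balance x = -105 mm, y = 0. Axes as those of the balance.
- key (a joint): Momentary orange key: 0 = up, 0.006 m = fully down. Spring return; it starts to move at 1.5 N and needs 5 N to be fully down. It counts as pressed from about 3.5 mm.
- key_top (a point): Centre of the top face of the square orange key (34 x 34 mm), on the balance's front panel at balance x = -178 mm, y = 0; 62 mm above the bench when up; pressed straight down.
- case: Blue weight case, fixed, its cover folded flat behind it (+x, 16 mm high). Origin at bench height under the tray's centre; tray 124 (x) x 306 mm (y), rim 30 mm high, flat lined floor 8 mm up. Long compartment for the steel weights: case y -148 to +93, x -57 to +57 mm; pale discs at x 0, y -117, -57, 3, 63 mm (any place in it will do). The small compartment (y 98 to 148) holds the brass weight.
- weight1_center (a point): Steel knob weight, 500 g, 65 mm tall, loose; may be absent. Body 46 mm in diameter, 36 mm high, neck 16 mm, on top a knob 28 mm in diameter from 47 to 65 mm above its underside. The point is on its axis, half-way up, 32.5 mm above its underside; z points up along the axis. Starts upright in the long compartment of the case.
- weight2_center (a point): Steel knob weight, 500 g, 65 mm tall, loose; may be absent. Body 46 mm in diameter, 36 mm high, neck 16 mm, on top a knob 28 mm in diameter from 47 to 65 mm above its underside. The point is on its axis, half-way up, 32.5 mm above its underside; z points up along the axis. Starts upright in the long compartment of the case.
- weight3_center (a point): Steel knob weight, 500 g, 65 mm tall, loose; may be absent. Body 46 mm in diameter, 36 mm high, neck 16 mm, on top a knob 28 mm in diameter from 47 to 65 mm above its underside. The point is on its axis, half-way up, 32.5 mm above its underside; z points up along the axis. Starts upright in the long compartment of the case.
- weight4_center (a point): Steel knob weight, 500 g, 65 mm tall, loose; may be absent. Body 46 mm in diameter, 36 mm high, neck 16 mm, on top a knob 28 mm in diameter from 47 to 65 mm above its underside. The point is on its axis, half-way up, 32.5 mm above its underside; z points up along the axis. Starts upright in the long compartment of the case.
- brass_weight: Small brass weight, 29 mm in diameter, 50 mm tall, in the small compartment of the case; bystander. Origin at the centre of its underside.
- amber_jar: Amber jar, 52 mm in diameter, 75 mm tall, standing in front of the case; bystander. Origin under its centre.
- brush: Cleaning brush, about 150 mm long, lying in front of the case; bystander. Origin near its middle.
- beaker: Glass beaker, 72 mm in diameter, 90 mm tall, at the left of the bench; bystander. Origin under its centre.
- wash_bottle: White wash bottle with a red cap, 64 mm in diameter, 170 mm tall, at the right of the bench; bystander. Origin under its centre.
Not all that is in view belongs to the job. What is shaped like the part that bears weight1_center but brown or pink is not meant. Leave any green or pink look-alike of the part that bears weight2_center alone.

How it is judged:
By the outcome, as a careful person would: the job done as asked, in the order asked, and still so for the second after the job is handed in, with the robot touching nothing.
Of weight1, weight2, weight3, weight4 only 2 to 3 are there at a start; the rules pass over those that are not, and their reading is None.
At some moment in a run one of weight1, weight2, weight3, weight4 may be knocked a few centimetres aside while the robot is not near it.
It also fails if it takes over 210 s, if anything falls off the work surface, if the arm or the gripper's body presses on something with over 40 N, if the wrist force passes 120 N, or if a joint passes its speed limit or range.

## Working session

There is one attempt and no reset: what is moved stays moved. The work goes in short steps, Python scripts to look and compute and a shell command to move; the robot and the scene stay as the last step left them, time stands still between calls to the robot, and variables do not carry over. Pictures are saved under pics/ and viewed, about 12 in all and at most 16, crops included, and the job is handed in when it is done.

```bash
mkdir -p pics; cat > h.py <<'E'
import numpy as np, cv2
from plant import get_obs, capture, close_job
def ray(c,px,z):
    R=cv2.Rodrigues(np.array(c["rvec"],float))[0]; t=np.array(c["tvec"],float).ravel()
    d=R.T@np.linalg.inv(c["mtx"])@np.array([px[0],px[1],1.]); o=-R.T@t
    return o+d*(z-o[2])/d[2]
def proj(c,P):
    return cv2.projectPoints(np.array(P,float).reshape(-1,3),np.array(c["rvec"],float),np.array(c["tvec"],float),np.array(c["mtx"],float),None)[0].reshape(-1,2)
def blobs(c,f,mina=40):
    hsv=cv2.cvtColor(c["color"],cv2.COLOR_RGB2HSV).astype(int); m=f(hsv[...,0],hsv[...,1],hsv[...,2]).astype(np.uint8)
    n,l,s,ce=cv2.connectedComponentsWithStats(m); return [(ce[i].round(1),s[i].tolist()) for i in range(1,n) if s[i][4]>=mina]
def save(c,n): cv2.imwrite(f"pics/{n}.png",c["color"][...,::-1])
E
python3 - <<'E'
from h import *
o=get_obs(); print(o)
for n in("scene","top"):
    c=capture(n); save(c,n+"0"); import pickle; pickle.dump(c,open(n+"0.pkl","wb"))
    print(n,"orange",blobs(c,lambda h,s,v:(h>5)&(h<20)&(s>150)&(v>120)))
    print("blue",blobs(c,lambda h,s,v:(h>95)&(h<125)&(s>110)&(v>60)))
E
```

```text
{'time': 0.0, 'joint_positions': array([ 1.00798818e+00,  3.42711840e-01,  1.52504491e+00, -1.40730480e-05,
        1.27542387e+00, -1.46007118e-01]), 'dq': array([-0.0006194 ,  0.00072172, -0.00223303, -0.0015039 ,  0.00077851,
       -0.00057911]), 'tau': array([ 1.79928534e-04, -4.31236553e+01, -2.44225860e+01,  7.17364834e-02,
        5.58151701e-02, -1.13323679e-04]), 'tool_pos': array([212.44397617, 479.93321248, 404.04067032]), 'tcp_rot': array([-3.14001963e+00, -2.17717441e-04,  2.72479556e+00]), 'contact_force': array([ 0.56963478,  1.17208296, -0.06594558]), 'moment': array([-0.02028928, -0.04349322, -0.0210941 ]), 'grip_width': 92.10177197888622}
scene orange [(array([254.5, 174.5]), [249, 170, 12, 10, 79])]
blue [(array([555.7,  25. ]), [549, 12, 11, 23, 133]), (array([237.7, 127.7]), [206, 110, 62, 38, 1376]), (array([213.1, 191.6]), [204, 184, 19, 17, 122]), (array([ 41.8, 238. ]), [27, 222, 31, 33, 524]), (array([311.9, 298.9]), [242, 241, 131, 123, 1887])]
top orange [(array([94. , 65.4]), [86, 58, 14, 14, 60]), (array([132.1,  65.4]), [123, 58, 15, 14, 60]), (array([69.4, 84.1]), [61, 76, 15, 14, 63]), (array([109.5,  84.3]), [102, 77, 14, 13, 49]), (array([333.2, 240. ]), [329, 236, 10, 10, 46])]
blue [(array([66.8, 58.5]), [61, 54, 12, 10, 80]), (array([106.1,  58.5]), [101, 54, 11, 10, 75]), (array([89. , 60.8]), [84, 56, 11, 11, 86]), (array([127.8,  60.8]), [123, 56, 10, 11, 81]), (array([431.6,  79.9]), [416, 72, 32, 17, 360]), (array([64.8, 79.1]), [59, 74, 12, 11, 90]), (array([105. ,  79.6]), [100, 75, 11, 10, 78]), (array([87.8, 82.2]), [83, 78, 10, 10, 71]), (array([127. ,  82.3]), [122, 78, 10, 10, 69]), (array([223.7, 177.1]), [183, 138, 86, 71, 1136]), (array([339.5, 182.1]), [330, 180, 20, 5, 75]), (array([396.4, 292.8]), [362, 264, 70, 58, 2504])]
```

View pics/scene0.png

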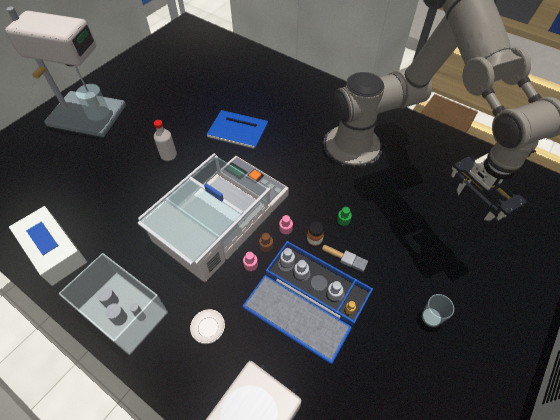

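View pics/top0.png

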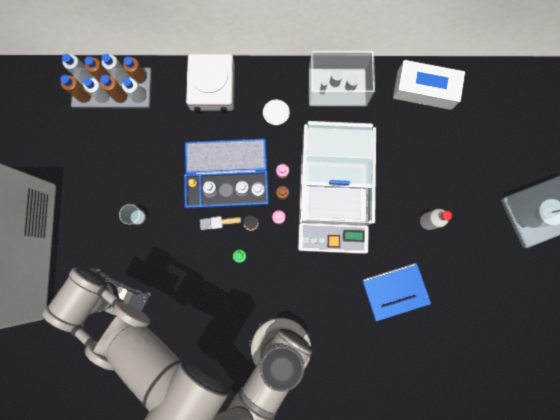

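Scene: the lid is about half open (handle at top-view 340,182), the key is at (333,240), and the pan is empty. There are three steel weights in the case, at about (209,187), (242,187) and (258,189). Pink, brown and green decoys stand outside the case.

```bash
python3 - <<'E'
from h import *
import pickle
t=pickle.load(open("top0.pkl","rb"));s=pickle.load(open("scene0.pkl","rb"))
R=cv2.Rodrigues(np.array(t["rvec"],float))[0];print("topcam",-R.T@np.array(t["tvec"]).ravel())
print("key",ray(t,(333.5,240.5),62),ray(s,(254.5,174.5),62))
print("handle",ray(t,(339.5,182.1),173))
# case: blue outline of tray and cover
hsv=cv2.cvtColor(t["color"],cv2.COLOR_RGB2HSV).astype(int)
m=((hsv[...,0]>95)&(hsv[...,0]<125)&(hsv[...,1]>110)).astype(np.uint8)
m[:, :175]=0;m[:,275:]=0
for p in [(185,172),(267,168),(268,203),(186,207)]: print("tray",ray(t,p,30).round(1))
for p in [(209,187),(242,187),(258,189)]: print("w",ray(t,p,70).round(1))
for p in [(299,252),(368,252),(302,225),(368,225)]: print("panel",ray(t,p,48).round(1))
for p in [(301,222),(374,222),(304,123),(376,124)]: print("wall",ray(t,p,135).round(1))
cv2.imwrite("pics/crop0.png",cv2.resize(t["color"][130:260,175:385,::-1],None,fx=3.8,fy=3.8,interpolation=cv2.INTER_CUBIC))
E
```

```text
topcam [ 284.56279417   14.9220732  1494.80423077]
key [ 381.54540402 -186.87870549   62.        ] [ 382.77410899 -188.48300722   62.        ]
handle [ 570.19692337 -194.36352985  173.        ]
tray [637.5 359.1  30. ]
tray [653.9  53.1  30. ]
tray [521.4  48.5  30. ]
tray [505.5 350.9  30. ]
w [572.8 261.1  70. ]
w [573.2 141.9  70. ]
w [566.  84.  70.]
panel [340.8 -64.4  48. ]
panel [ 341.6 -312.1   48. ]
panel [438.3 -75.6  48. ]
panel [ 439.1 -314.7   48. ]
wall [439.3 -66.8 135. ]
wall [ 440.1 -315.6  135. ]
wall [790.3 -78.9 135. ]
wall [ 787.6 -332.5  135. ]
```

View pics/crop0.png

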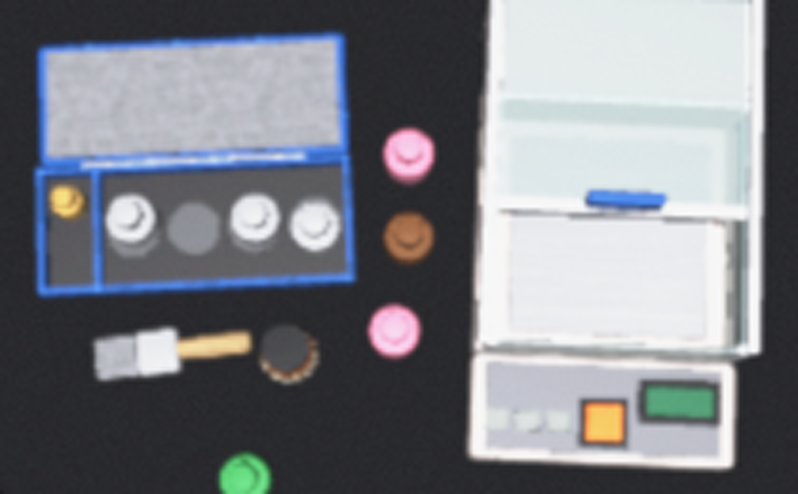

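```bash
cat >> h.py <<'E'
from scipy.spatial.transform import Rotation as Ro
YB=-0.038; KEY=np.array([382,-187.5]); B0=KEY+178*np.array([np.cos(YB),np.sin(YB)])
def bal(x,y): return B0+Ro.from_euler('z',YB).as_matrix()[:2,:2]@np.array([x,y])
def D(xy,z,yaw):
    "deltas (m, rad, tool axes) to grasp point at xy,z (TCP at z+159)"
    o=get_obs(); R=Ro.from_euler('xyz',o["tcp_rot"]); T=Ro.from_euler('xyz',[np.pi,0,yaw])
    d=R.inv().apply(np.array([xy[0],xy[1],z+159])-o["tool_pos"])/1000
    print("t",round(o["time"],2),"at",(o["tool_pos"]-[0,0,159]).round(1),"yaw",o["tcp_rot"].round(3),"F",o["contact_force"].round(1),"g",round(o["grip_width"],1))
    print("shift",d.round(4).tolist(),"turn",(R.inv()*T).as_rotvec().round(4).tolist())
YH=np.pi/2+YB
E
python3 -c "
from h import *
print(B0,bal(-105,0)); D((570,-194.5),235,YH)"
```

```text
[ 559.87149946 -194.26237225] [ 454.94730034 -190.27333244]
t 0.1 at [212.4 480.  245.1] yaw [-3.14  -0.     2.725] F [-0.2 -0.5 -0.2] g 91.6
shift [-0.6, -0.472, 0.0107] turn [-0.0013, 0.0006, 1.192]
```

```bash
python3 -m pendant '[[[-0.6,-0.472,0.01],[0,0,1.192],0.0918],[[-0.6,-0.472,0.01],[0,0,1.192],0.0918],[[-0.6,-0.472,0.01],[0,0,1.192],0.0918],[[-0.6,-0.472,0.01],[0,0,1.192],0.0918],[[-0.6,-0.472,0.01],[0,0,1.192],0.0918],[[-0.6,-0.472,0.01],[0,0,1.192],0.0918],[[-0.6,-0.472,0.01],[0,0,1.192],0.0918],[[-0.6,-0.472,0.01],[0,0,1.192],0.0918],[[-0.6,-0.472,0.01],[0,0,1.192],0.0918],[[-0.6,-0.472,0.01],[0,0,1.192],0.0918]]'
python3 -c "
from h import *
D((570,-194.5),235,YH)"
```

```text
time: 0.93
tool_pos: [408.0, 109.9, 399.2]
tcp_rot: [3.142, -0.0, 1.526]
contact_force: [0.9, 0.6, 0.1]
grip_width: 91.8
t 0.93 at [408.  109.9 240.2] yaw [ 3.142 -0.     1.526] F [0.9 0.6 0.1] g 91.8
shift [-0.297, 0.1754, 0.0052] turn [0.0, -0.0002, -0.0064]
```

```bash
python3 -m pendant '[[[-0.297,0.175,0.005],[0,0,-0.006],0.0918],[[-0.297,0.175,0.005],[0,0,-0.006],0.0918],[[-0.297,0.175,0.005],[0,0,-0.006],0.0918],[[-0.297,0.175,0.005],[0,0,-0.006],0.0918],[[-0.297,0.175,0.005],[0,0,-0.006],0.0918],[[-0.297,0.175,0.005],[0,0,-0.006],0.0918],[[-0.297,0.175,0.005],[0,0,-0.006],0.0918],[[-0.297,0.175,0.005],[0,0,-0.006],0.0918],[[-0.297,0.175,0.005],[0,0,-0.006],0.0918],[[-0.297,0.175,0.005],[0,0,-0.006],0.0918]]'
python3 -c "
from h import *
c=capture('wrist');save(c,'w1')
print(blobs(c,lambda h,s,v:(h>95)&(h<125)&(s>110)&(v>60)))
for b in blobs(c,lambda h,s,v:(h>95)&(h<125)&(s>110)&(v>60)): print(ray(c,b[0],173))
D((570,-194.5),165,YH)"
```

```text
time: 1.77
tool_pos: [572.0, -194.7, 392.7]
tcp_rot: [-3.14, -0.0, 1.535]
contact_force: [-0.8, 0.2, -0.6]
grip_width: 91.8
[(array([282.3, 235.5]), [274, 181, 18, 111, 1898])]
[ 572.76605928 -189.96696019  173.        ]
t 1.82 at [ 571.3 -192.8  233.9] yaw [-3.140e+00 -1.000e-03  1.537e+00] F [-0.  -0.2  0.4] g 91.9
shift [-0.0018, -0.0012, 0.0689] turn [-0.0019, -0.0011, 0.0038]
```

View pics/w1.png

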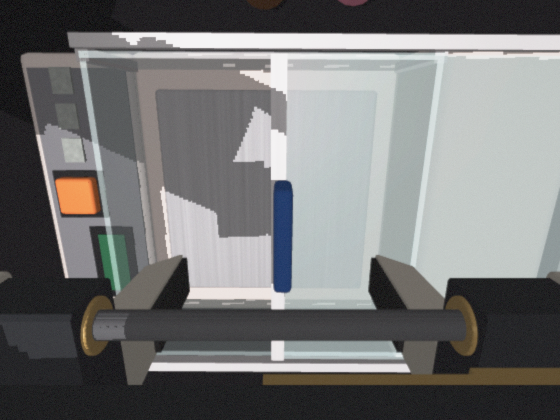

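The handle is centred between the open fingers (282,235) and the key is at (77,196). I'll descend and grip.

```bash
python3 -m pendant '[[[0,0,0.035],[0,0,0],0.0918],[[0,0.001,0.069],[0,0,0],0.0918],[[0,0.001,0.069],[0,0,0],0.0918],[[0,0.001,0.069],[0,0,0],0.0918],[[0,0.001,0.069],[0,0,0],0.0],[[0,0.001,0.069],[0,0,0],0.0],[[0,0.001,0.069],[0,0,0],0.0],[[0,0.001,0.069],[0,0,0],0.0],[[0,0.001,0.069],[0,0,0],0.0],[[0,0.001,0.069],[0,0,0],0.0]]'
python3 -c "
from h import *
c=capture('wrist')
for b in blobs(c,lambda h,s,v:(h>5)&(h<20)&(s>150)&(v>120)): print(b,ray(c,b[0],62))
D(bal(-105,0),165,YH)"
```

```text
time: 2.65
tool_pos: [572.3, -191.4, 325.6]
tcp_rot: [3.141, 0.0, 1.539]
contact_force: [-0.1, -0.1, 0.5]
grip_width: 56.4
(array([ 18.8, 221.3]), [0, 199, 40, 45, 1392]) [ 378.07790396 -186.53695294   62.        ]
t 2.7 at [ 572.2 -191.5  166.4] yaw [ 3.141 -0.     1.539] F [ 0.1 -0.8  0.3] g 52.7
shift [-0.0025, -0.1173, 0.0014] turn [0.0002, -0.0, 0.006]
```

```bash
python3 -m pendant '[[[0,0,0.001],[0,0,0],0.0],[[0,0,0.001],[0,0,0],0.0],[[0,0,0.001],[0,0,0],0.0],[[0,0,0.001],[0,0,0],0.0],[[0,0,0.001],[0,0,0],0.0],[[0,0,0.001],[0,0,0],0.0]]'
python3 -m pendant '[[[0,-0.02,0],[0,0,0],0.0],[[0,-0.04,0],[0,0,0],0.0],[[0,-0.06,0],[0,0,0],0.0],[[0,-0.08,0],[0,0,0],0.0],[[0,-0.1,0],[0,0,0],0.0],[[0,-0.112,0],[0,0,0],0.0],[[0,-0.116,0],[0,0,0],0.0],[[0,-0.118,0],[0,0,0],0.0],[[0,-0.12,0],[0,0,0],0.0],[[0,-0.12,0],[0,0,0],0.0]]'
python3 -c "
from h import *
c=capture('wrist');save(c,'w2')
D(bal(-105,0),165,YH)"
```

```text
time: 3.2
tool_pos: [572.3, -191.5, 324.2]
tcp_rot: [3.141, -0.0, 1.539]
contact_force: [1.1, -0.6, -1.7]
grip_width: 12.4
time: 4.03
tool_pos: [454.3, -187.0, 324.3]
tcp_rot: [3.135, -0.002, 1.538]
contact_force: [12.9, 6.5, -7.0]
grip_width: 11.9
t 4.08 at [ 454.3 -187.   165.2] yaw [ 3.136e+00 -2.000e-03  1.538e+00] F [11.8  7.3 -7.4] g 11.6
shift [-0.0032, 0.0007, 0.0002] turn [0.0058, -0.0016, 0.0052]
```

View pics/w2.png

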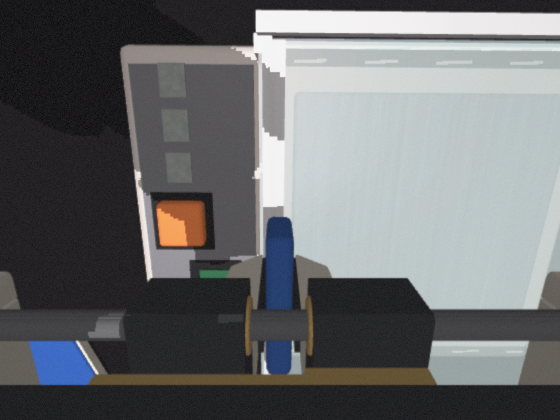

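```bash
python3 -m pendant '[[[0,0.002,0],[0,0,0],0.04],[[0,0.002,0],[0,0,0],0.04],[[0,0.002,0],[0,0,0],0.04],[[0,0.002,0],[0,0,0],0.04],[[0,0.002,0],[0,0,0],0.04],[[0,0.002,-0.035],[0,0,0],0.04],[[0,0.002,-0.07],[0,0,0],0.04],[[0,0.002,-0.07],[0,0,0],0.04],[[0,0.002,-0.07],[0,0,0],0.04]]'
python3 -c "
from h import *
c=capture('wrist')
for b in blobs(c,lambda h,s,v:(h>5)&(h<20)&(s>150)&(v>120)): print(b,ray(c,b[0],62))
for b in blobs(c,lambda h,s,v:(h>95)&(h<125)&(s>110)&(v>60),400): print(b,ray(c,b[0],173))
D(KEY,160,YB)"
```

```text
time: 4.83
tool_pos: [454.5, -188.0, 396.2]
tcp_rot: [3.137, 0.002, 1.539]
contact_force: [-0.8, 0.1, -0.3]
grip_width: 40.2
(array([202.8, 194.4]), [182, 178, 39, 37, 767]) [ 383.59557655 -185.53344737   62.        ]
(array([278.3, 235.3]), [270, 182, 18, 109, 1848]) [ 453.88177918 -184.94533644  173.        ]
(array([ 59.6, 297.7]), [20, 277, 80, 33, 1109]) [ 307.0673422  -224.62593175  173.        ]
(array([ 43.5, 367.7]), [29, 340, 33, 46, 632]) [ 282.64566466 -281.0024075   173.        ]
(array([ 61.8, 356.9]), [44, 340, 32, 45, 614]) [ 297.80700605 -272.13907361  173.        ]
t 4.88 at [ 454.1 -187.8  235.6] yaw [3.141e+00 1.000e-03 1.539e+00] F [ 0.2  0.7 -1.4] g 40.5
shift [-0.002, -0.0722, 0.0755] turn [0.0013, -0.0003, 1.5767]
```

```bash
python3 -m pendant '[[[-0.001,-0.071,0],[0,0,1.577],0.0],[[-0.001,-0.071,0],[0,0,1.577],0.0],[[-0.001,-0.071,0],[0,0,1.577],0.0],[[-0.001,-0.071,0],[0,0,1.577],0.0],[[-0.001,-0.071,0],[0,0,1.577],0.0],[[-0.001,-0.071,0.0],[0,0,1.577],0.0],[[-0.001,-0.071,0.03],[0,0,1.577],0.0],[[-0.001,-0.071,0.07],[0,0,1.577],0.0],[[-0.001,-0.071,0.07],[0,0,1.577],0.0],[[-0.001,-0.071,0.07],[0,0,1.577],0.0]]'
python3 -c "
from h import *
D((383,-186),95,YB)"
```

```text
time: 5.72
tool_pos: [382.2, -185.8, 320.9]
tcp_rot: [-3.135, 0.005, 0.282]
contact_force: [0.2, -0.4, 0.8]
grip_width: 0.6
t 5.72 at [ 382.2 -185.8  161.9] yaw [-3.135  0.005  0.282] F [ 0.2 -0.4  0.8] g 0.6
shift [0.001, 0.0009, 0.0669] turn [-0.0056, 0.0059, 0.3204]
```

```bash
python3 -m pendant '[[[0.001,0.001,0],[-0.005,0.005,0.32],0.0],[[0.001,0.001,0],[-0.005,0.005,0.32],0.0],[[0.001,0.001,0.03],[-0.005,0.005,0.32],0.0],[[0.001,0.001,0.065],[-0.005,0.005,0.32],0.0],[[0.001,0.001,0.073],[-0.005,0.005,0.32],0.0],[[0.001,0.001,0.073],[-0.005,0.005,0.32],0.0],[[0.001,0.001,0.073],[-0.005,0.005,0.32],0.0]]'
python3 -c "
from h import *
D((383,-186),75,YB)
c=capture('wrist');save(c,'w3')"
```

```text
time: 6.3
tool_pos: [384.5, -187.2, 251.2]
tcp_rot: [3.139, -0.004, -0.031]
contact_force: [0.7, 0.5, 0.4]
grip_width: 0.6
t 6.3 at [ 384.5 -187.2   92.2] yaw [ 3.139 -0.004 -0.031] F [0.7 0.5 0.4] g 0.6
shift [-0.0017, -0.0012, 0.0172] turn [0.003, -0.0042, 0.0071]
```

View pics/w3.png

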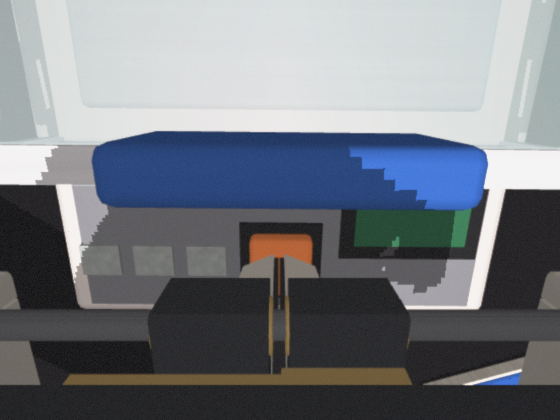

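The closed fingertips sit over the orange key, at about (280,250). Pressing.

```bash
python3 -m pendant '[[[-0.001,-0.001,0.008],[0,0,0],0.0],[[-0.001,-0.001,0.012],[0,0,0],0.0],[[-0.001,-0.001,0.015],[0,0,0],0.0],[[-0.001,-0.001,0.017],[0,0,0],0.0],[[-0.001,-0.001,0.0175],[0,0,0],0.0],[[-0.001,-0.001,0.0175],[0,0,0],0.0],[[-0.001,-0.001,0.0175],[0,0,0],0.0]]'
```

```text
time: 6.93
tool_pos: [383.9, -186.3, 234.2]
tcp_rot: [3.137, -0.007, -0.031]
contact_force: [-0.6, 1.2, 5.3]
grip_width: 0.4
```

```bash
for i in 1; do python3 -m pendant '[[[0,0,0.0008],[0,0,0],0.0],[[0,0,0.0008],[0,0,0],0.0],[[0,0,0.0008],[0,0,0],0.0],[[0,0,0.0008],[0,0,0],0.0],[[0,0,0.0008],[0,0,0],0.0],[[0,0,0.0008],[0,0,0],0.0],[[0,0,0.0008],[0,0,0],0.0],[[0,0,0.0008],[0,0,0],0.0],[[0,0,0.0008],[0,0,0],0.0],[[0,0,0.0008],[0,0,0],0.0]]'; done
for i in 1 2 3 4; do python3 -m pendant '[[[0,0,0],[0,0,0],0.0],[[0,0,0],[0,0,0],0.0],[[0,0,0],[0,0,0],0.0],[[0,0,0],[0,0,0],0.0],[[0,0,0],[0,0,0],0.0],[[0,0,0],[0,0,0],0.0],[[0,0,0],[0,0,0],0.0],[[0,0,0],[0,0,0],0.0],[[0,0,0],[0,0,0],0.0],[[0,0,0],[0,0,0],0.0]]'; done
python3 -m pendant '[[[0,0,-0.02],[0,0,0],0.0],[[0,0,-0.05],[0,0,0],0.0],[[0,0,-0.09],[0,0,0],0.0],[[0,0,-0.13],[0,0,0],0.0],[[0,0,-0.16],[0,0,0],0.0],[[0,0,-0.16],[0,0,0],0.0]]'
python3 -c "
from h import *
D(bal(-105,0),235,YH)"
```

```text
time: 7.77
tool_pos: [383.9, -186.3, 234.1]
tcp_rot: [3.137, -0.007, -0.031]
contact_force: [-1.5, 1.4, 12.9]
grip_width: 0.1
time: 8.6
tool_pos: [383.9, -186.2, 234.1]
tcp_rot: [3.137, -0.007, -0.031]
contact_force: [-1.7, 1.1, 14.0]
grip_width: 0.5
time: 9.43
tool_pos: [383.9, -186.3, 234.1]
tcp_rot: [3.137, -0.007, -0.031]
contact_force: [-1.9, 2.3, 14.3]
grip_width: 0.4
time: 10.27
tool_pos: [383.9, -186.3, 234.1]
tcp_rot: [3.137, -0.007, -0.031]
contact_force: [-2.1, 3.3, 14.3]
grip_width: 0.6
time: 11.1
tool_pos: [383.9, -186.2, 234.0]
tcp_rot: [3.137, -0.007, -0.031]
contact_force: [-1.4, 1.0, 13.7]
grip_width: 0.5
time: 11.6
tool_pos: [383.6, -186.0, 398.7]
tcp_rot: [3.131, -0.015, -0.031]
contact_force: [1.7, -0.5, -0.1]
grip_width: 0.3
t 11.6 at [ 383.6 -186.   239.7] yaw [ 3.131 -0.015 -0.031] F [ 1.7 -0.5 -0.1] g 0.3
shift [0.0714, 0.002, 0.0058] turn [0.0201, -0.0037, -1.5638]
```

Zero point done: the key was fully down for about 4 s, bottomed out at 14 N. Next I'll go back to the handle and open the lid.

```bash
for i in 1; do python3 -m pendant '[[[0.071,0.002,0.003],[0.02,-0.004,-1.564],0.06],[[0.071,0.002,0.003],[0.02,-0.004,-1.564],0.06],[[0.071,0.002,0.003],[0.02,-0.004,-1.564],0.06],[[0.071,0.002,0.003],[0.02,-0.004,-1.564],0.06],[[0.071,0.002,0.003],[0.02,-0.004,-1.564],0.06],[[0.071,0.002,0.003],[0.02,-0.004,-1.564],0.06],[[0.071,0.002,0.003],[0.02,-0.004,-1.564],0.06],[[0.071,0.002,0.003],[0.02,-0.004,-1.564],0.06],[[0.071,0.002,0.003],[0.02,-0.004,-1.564],0.06],[[0.071,0.002,0.003],[0.02,-0.004,-1.564],0.06]]'; done
python3 -c "
from h import *
D((454.5,-188),165,YH)"
```

```text
time: 12.43
tool_pos: [453.6, -189.6, 389.6]
tcp_rot: [-3.133, -0.005, 1.225]
contact_force: [0.3, 0.4, -0.5]
grip_width: 59.0
t 12.43 at [ 453.6 -189.6  230.6] yaw [-3.133 -0.005  1.225] F [ 0.3  0.4 -0.5] g 59.0
shift [0.0016, 0.0009, 0.0656] turn [-0.0077, -0.0058, -0.3079]
```

```bash
python3 -m pendant '[[[0.001,0.001,0],[-0.007,-0.005,-0.308],0.06],[[0.001,0.001,0],[-0.007,-0.005,-0.308],0.06],[[0.001,0.001,0],[-0.007,-0.005,-0.308],0.06],[[0.001,0.001,0.035],[-0.007,-0.005,-0.308],0.06],[[0.001,0.001,0.065],[-0.007,-0.005,-0.308],0.06],[[0.001,0.001,0.065],[-0.007,-0.005,-0.308],0.06],[[0.001,0.001,0.065],[-0.007,-0.005,-0.308],0.0],[[0.001,0.001,0.065],[-0.007,-0.005,-0.308],0.0],[[0.001,0.001,0.065],[-0.007,-0.005,-0.308],0.0],[[0.001,0.001,0.065],[-0.007,-0.005,-0.308],0.0]]'
python3 -m pendant '[[[0,0,0],[0,0,0],0.0],[[0,0,0],[0,0,0],0.0],[[0,0,0],[0,0,0],0.0],[[0,0,0],[0,0,0],0.0],[[0,0,0],[0,0,0],0.0]]'
python3 -c "
from h import *
D(bal(85,0),165,YH)"
```

```text
time: 13.27
tool_pos: [454.9, -188.8, 326.6]
tcp_rot: [3.139, 0.001, 1.527]
contact_force: [0.1, 1.1, -0.1]
grip_width: 38.2
time: 13.68
tool_pos: [455.0, -188.7, 325.6]
tcp_rot: [3.14, -0.0, 1.527]
contact_force: [2.4, -0.0, 1.1]
grip_width: 11.9
t 13.68 at [ 455.  -188.7  166.6] yaw [ 3.14  -0.     1.527] F [ 2.4 -0.   1.1] g 11.9
shift [-0.0004, 0.1901, 0.0019] turn [0.0019, -0.0, -0.006]
```

```bash
python3 -m pendant '[[[0,0.02,0],[0,0,0],0.0],[[0,0.045,0],[0,0,0],0.0],[[0,0.075,0],[0,0,0],0.0],[[0,0.105,0],[0,0,0],0.0],[[0,0.135,0],[0,0,0],0.0],[[0,0.16,0],[0,0,0],0.0],[[0,0.18,0],[0,0,0],0.0],[[0,0.188,0],[0,0,0],0.0],[[0,0.191,0],[0,0,0],0.0],[[0,0.192,0],[0,0,0],0.0]]'
python3 -m pendant '[[[0,0,0],[0,0,0],0.0],[[0,0,0],[0,0,0],0.05],[[0,0,0],[0,0,0],0.05],[[0,0,0],[0,0,0],0.05],[[0,0,0],[0,0,0],0.05],[[0,0,0],[0,0,0],0.05],[[0,0,-0.03],[0,0,0],0.05],[[0,0,-0.07],[0,0,0],0.05],[[0,0,-0.07],[0,0,0],0.05]]'
python3 -c "
from h import *
c=capture('top');save(c,'top1')
for b in blobs(c,lambda h,s,v:(h>95)&(h<125)&(s>110)&(v>60),400): print(b)
for p in [(209,187),(242,187),(258,189)]: print(ray(c,p,73))
D((570,100),235,YH)"
```

```text
time: 14.52
tool_pos: [645.9, -196.7, 325.6]
tcp_rot: [-3.137, -0.001, 1.527]
contact_force: [-10.6, 2.8, 7.7]
grip_width: 12.1
time: 15.27
tool_pos: [647.2, -197.4, 403.8]
tcp_rot: [3.129, 0.004, 1.527]
contact_force: [0.5, -0.6, 2.4]
grip_width: 49.8
(array([223.5, 177.5]), [184, 138, 85, 71, 1108])
(array([396.4, 292.8]), [362, 264, 70, 58, 2496])
[572.16019187 260.5885441   73.        ]
[572.5726082  141.62072055  73.        ]
[565.43726579  83.86765704  73.        ]
t 15.32 at [ 646.9 -197.4  241.8] yaw [3.132e+00 3.000e-03 1.527e+00] F [ 0.1 -0.4 -0.5] g 49.7
shift [0.2937, -0.09, 0.0049] turn [0.0099, 0.0033, -0.0061]
```

View pics/top1.png

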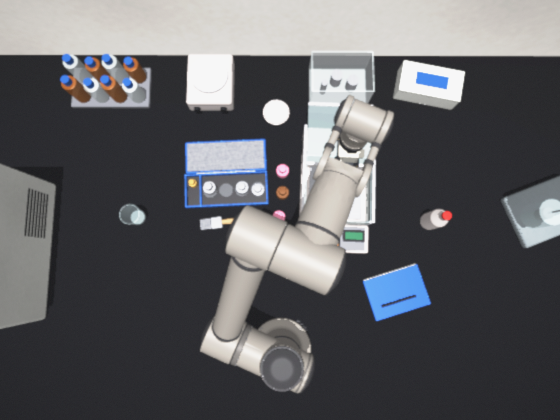

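The lid is fully open (stop felt at −10.6 N) and the three weights haven't moved. I'll go above the case and take a close wrist look.

```bash
python3 -m pendant '[[[0.28,-0.078,0],[0.01,0.003,-0.006],0.05],[[0.28,-0.078,0],[0.01,0.003,-0.006],0.05],[[0.28,-0.078,0],[0.01,0.003,-0.006],0.05],[[0.28,-0.078,0],[0.01,0.003,-0.006],0.05],[[0.28,-0.078,0],[0.01,0.003,-0.006],0.05],[[0.28,-0.078,0],[0.01,0.003,-0.006],0.05],[[0.28,-0.078,0],[0.01,0.003,-0.006],0.05],[[0.28,-0.078,0],[0.01,0.003,-0.006],0.05],[[0.28,-0.078,0],[0.01,0.003,-0.006],0.05],[[0.28,-0.078,0],[0.01,0.003,-0.006],0.05]]'
python3 -c "
from h import *
import pickle
c=capture('wrist');save(c,'w4');pickle.dump(c,open('w4.pkl','wb'))
print(proj(c,[[566,84,73],[572.5,142,73],[572,261,73]]))
D((566,84),66,YH)"
```

```text
time: 16.15
tool_pos: [580.9, 85.9, 395.1]
tcp_rot: [-3.132, -0.003, 1.534]
contact_force: [-0.4, -0.2, -0.4]
grip_width: 49.8
[[267.31973376 202.28232596]
 [271.72812007 136.72613123]
 [264.22490224 -24.87806307]]
t 16.2 at [581.1  85.2 236.1] yaw [-3.132e+00 -3.000e-03  1.532e+00] F [ 0.2 -0.  -0.6] g 50.2
shift [-0.0022, -0.0134, 0.1703] turn [-0.0096, -0.0029, -0.0007]
```

View pics/w4.png

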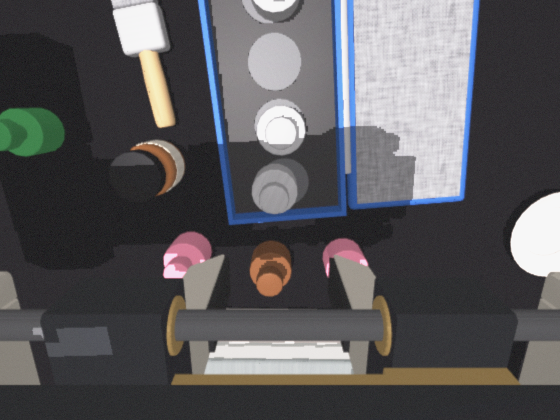

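```bash
python3 -c "
from h import *
import pickle
c=pickle.load(open('w4.pkl','rb'))
for p in [(275,197),(280,132),(275,0)]: print(ray(c,p,73).round(1))
# knob-circle fits in crops
g=cv2.cvtColor(c['color'],cv2.COLOR_RGB2GRAY)
print(cv2.HoughCircles(cv2.medianBlur(g[100:225,240:320],3),cv2.HOUGH_GRADIENT,1,30,param1=80,param2=14,minRadius=11,maxRadius=20))
for y in(60,0,-60): print('pan',bal(-40,y).round(1))
D((571,83),66.5,YH)"
```

```text
[573.2  88.7  73. ]
[579.7 145.7  73. ]
[579.4 244.3  73. ]
[[[35.5 33.5 19.4]
  [35.5 82.5 19.4]]]
pan [ 522.2 -132.8]
pan [ 519.9 -192.7]
pan [ 517.6 -252.7]
t 16.2 at [581.1  85.2 236.1] yaw [-3.132e+00 -3.000e-03  1.532e+00] F [ 0.2 -0.  -0.6] g 50.2
shift [-0.003, -0.0083, 0.1697] turn [-0.0096, -0.0029, -0.0007]
```

```bash
python3 -m pendant '[[[0,-0.009,0.04],[-0.005,-0.003,0],0.06],[[0,-0.009,0.08],[-0.005,-0.003,0],0.06],[[0,-0.009,0.12],[-0.005,-0.003,0],0.06],[[0,-0.009,0.126],[-0.005,-0.003,0],0.06],[[0,-0.009,0.126],[-0.005,-0.003,0],0.06],[[0,-0.009,0.126],[-0.005,-0.003,0],0.06],[[0,-0.009,0.126],[-0.005,-0.003,0],0.06]]'
python3 -c "
from h import *
import pickle
c=capture('wrist');save(c,'w5');pickle.dump(c,open('w5.pkl','wb'))
D((571,86),66.5,YH)"
```

```text
time: 16.78
tool_pos: [571.9, 86.2, 272.2]
tcp_rot: [3.141, -0.001, 1.532]
contact_force: [0.3, 0.0, -0.3]
grip_width: 59.9
t 16.83 at [571.7  86.4 113.2] yaw [ 3.141e+00 -1.000e-03  1.532e+00] F [0.5 0.7 0.7] g 60.1
shift [-0.0005, -0.0008, 0.0467] turn [0.0005, -0.0006, -0.0007]
```

View pics/w5.png

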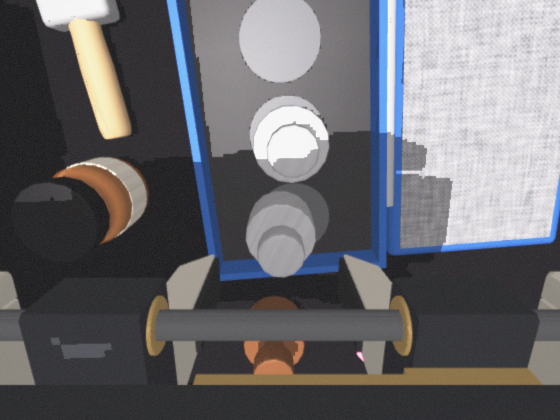

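```bash
python3 -c "
from h import *
import pickle
c=pickle.load(open('w5.pkl','rb'))
for p in [(281,252),(292,150)]: print(ray(c,p,73).round(1))
print(proj(c,[[571.7,86.4,73],[571.7,86.4,113]]))"
```

```text
[572.   89.2  73. ]
[579.8 145.8  73. ]
[[280.57204979 256.60132273]
 [280.99268245 293.98597703]]
```

```bash
python3 -m pendant '[[[0.0015,0,0.03],[0,0,0],0.06],[[0.0015,0,0.0465],[0,0,0],0.06],[[0.0015,0,0.0465],[0,0,0],0.06],[[0.0015,0,0.0465],[0,0,0],0.02],[[0.0015,0,0.0465],[0,0,0],0.0],[[0.0015,0,0.0465],[0,0,0],0.0],[[0.0015,0,0.0465],[0,0,0],0.0],[[0.0015,0,0.0465],[0,0,0],0.0],[[0.0015,0,0.0465],[0,0,0],0.0],[[0.0015,0,0.0465],[0,0,0],0.0]]'
python3 -m pendant '[[[0,0,0],[0,0,0],0.0],[[0,0,0],[0,0,0],0.0]]'
python3 -m pendant '[[[0,0,-0.01],[0,0,0],0.0],[[0,0,-0.03],[0,0,0],0.0],[[0,0,-0.06],[0,0,0],0.0],[[0,0,-0.1],[0,0,0],0.0],[[0,0,-0.14],[0,0,0],0.0],[[0,0,-0.14],[0,0,0],0.0]]'
python3 -c "
from h import *
D(bal(-40,60),206.5,YH)"
```

```text
time: 17.67
tool_pos: [571.4, 88.3, 224.2]
tcp_rot: [-3.141, -0.001, 1.533]
contact_force: [3.5, -0.1, 4.8]
grip_width: 26.9
time: 17.83
tool_pos: [571.4, 88.3, 224.2]
tcp_rot: [-3.141, -0.0, 1.533]
contact_force: [3.3, -0.1, 5.3]
grip_width: 26.9
time: 18.33
tool_pos: [571.9, 88.4, 370.8]
tcp_rot: [3.135, -0.001, 1.533]
contact_force: [2.5, -0.3, -3.8]
grip_width: 27.3
t 18.33 at [571.9  88.4 211.8] yaw [ 3.135e+00 -1.000e-03  1.533e+00] F [ 2.5 -0.3 -3.8] g 27.3
shift [-0.223, -0.0413, 0.0048] turn [0.0065, -0.0011, 0.0001]
```

```bash
python3 -m pendant '[[[-0.02,-0.004,-0.003],[0,0,0],0.0],[[-0.05,-0.01,-0.003],[0,0,0],0.0],[[-0.085,-0.016,-0.003],[0,0,0],0.0],[[-0.12,-0.023,-0.003],[0,0,0],0.0],[[-0.155,-0.03,-0.003],[0,0,0],0.0],[[-0.19,-0.036,-0.003],[0,0,0],0.0],[[-0.21,-0.039,-0.003],[0,0,0],0.0],[[-0.22,-0.041,-0.003],[0,0,0],0.0],[[-0.223,-0.041,0],[0,0,0],0.0],[[-0.223,-0.041,0],[0,0,0],0.0]]'
python3 -c "
from h import *
D(bal(-40,60),122,YH)
c=capture('wrist');save(c,'w6')"
```

```text
time: 19.17
tool_pos: [521.3, -133.0, 361.9]
tcp_rot: [-3.134, -0.002, 1.532]
contact_force: [-0.4, 0.3, -5.2]
grip_width: 27.3
t 19.17 at [ 521.3 -133.   202.9] yaw [-3.134e+00 -2.000e-03  1.532e+00] F [-0.4  0.3 -5.2] g 27.3
shift [0.0001, 0.0015, 0.0809] turn [-0.0072, -0.0018, -0.0011]
```

View pics/w6.png

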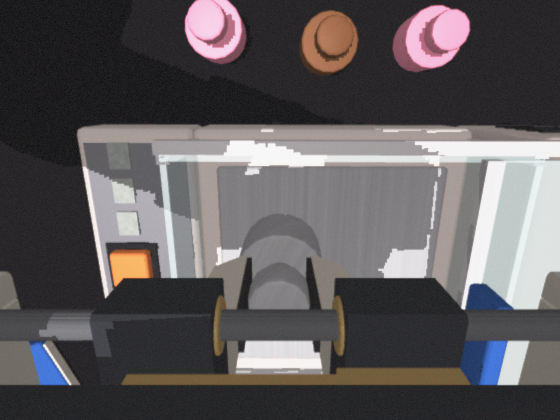

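The weight hangs upright over the pan, clear of the glass and handle. Lowering gently.

```bash
python3 -m pendant '[[[0,0.001,0.02],[-0.005,0,0],0.0],[[0,0.001,0.045],[-0.005,0,0],0.0],[[0,0.001,0.065],[-0.005,0,0],0.0],[[0,0.001,0.074],[-0.005,0,0],0.0],[[0,0.001,0.078],[-0.005,0,0],0.0],[[0,0.001,0.079],[-0.005,0,0],0.0],[[0,0.001,0.08],[-0.005,0,0],0.0],[[0,0.001,0.08],[-0.005,0,0],0.0]]'
python3 -m pendant '[[[0,0,0.001],[0,0,0],0.0],[[0,0,0.0015],[0,0,0],0.0],[[0,0,0.002],[0,0,0],0.0],[[0,0,0.0025],[0,0,0],0.0],[[0,0,0.0025],[0,0,0],0.0]]'
```

```text
time: 19.88
tool_pos: [522.8, -132.9, 284.2]
tcp_rot: [3.139, 0.0, 1.533]
contact_force: [-0.4, -0.0, -3.8]
grip_width: 27.3
time: 20.3
tool_pos: [522.3, -133.1, 280.7]
tcp_rot: [3.141, -0.0, 1.533]
contact_force: [0.3, -0.0, -5.4]
grip_width: 27.1
```

```bash
for i in 1; do python3 -m pendant '[[[0,0,0.0005],[0,0,0],0.0],[[0,0,0.001],[0,0,0],0.0],[[0,0,0.0015],[0,0,0],0.0],[[0,0,0.0015],[0,0,0],0.0]]'
python3 -m pendant '[[[0,0,0.0004],[0,0,0],0.0],[[0,0,0.0008],[0,0,0],0.0],[[0,0,0.0008],[0,0,0],0.0]]'; done
```

```text
time: 20.63
tool_pos: [522.3, -133.0, 279.0]
tcp_rot: [3.141, -0.0, 1.533]
contact_force: [-0.3, 0.1, -5.4]
grip_width: 27.3
time: 20.88
tool_pos: [522.4, -133.0, 278.4]
tcp_rot: [3.141, -0.0, 1.533]
contact_force: [0.3, 0.4, -4.8]
grip_width: 27.3
```

```bash
python3 -m pendant '[[[0,0,0.0004],[0,0,0],0.0],[[0,0,0.0008],[0,0,0],0.0],[[0,0,0.0008],[0,0,0],0.0]]'
python3 -m pendant '[[[0,0,0.0004],[0,0,0],0.0],[[0,0,0.0008],[0,0,0],0.0],[[0,0,0.0008],[0,0,0],0.0]]'
```

```text
time: 21.13
tool_pos: [522.5, -133.0, 278.2]
tcp_rot: [3.14, -0.0, 1.533]
contact_force: [-1.6, 1.3, 1.2]
grip_width: 27.3
time: 21.38
tool_pos: [522.6, -133.0, 278.1]
tcp_rot: [3.139, 0.0, 1.533]
contact_force: [-2.5, 2.0, 8.9]
grip_width: 27.4
```

```bash
python3 -m pendant '[[[0,0,-0.0008],[0,0,0],0.0],[[0,0,-0.0008],[0,0,0],0.05],[[0,0,-0.0008],[0,0,0],0.05],[[0,0,-0.0008],[0,0,0],0.05],[[0,0,-0.0008],[0,0,0],0.05],[[0,0,-0.03],[0,0,0],0.05],[[0,0,-0.06],[0,0,0],0.05],[[0,0,-0.09],[0,0,0],0.05],[[0,0,-0.09],[0,0,0],0.05]]'
python3 -c "
from h import *
D((578.5,144.5),205,YH)
c=capture('wrist');save(c,'w7')"
```

```text
time: 22.13
tool_pos: [523.4, -133.5, 372.6]
tcp_rot: [3.131, 0.003, 1.533]
contact_force: [0.4, -1.0, -0.0]
grip_width: 49.6
t 22.13 at [ 523.4 -133.5  213.6] yaw [3.131e+00 3.000e-03 1.533e+00] F [ 0.4 -1.  -0. ] g 49.6
shift [0.2799, 0.0444, 0.0081] turn [0.0105, 0.0033, -0.0001]
```

View pics/w7.png

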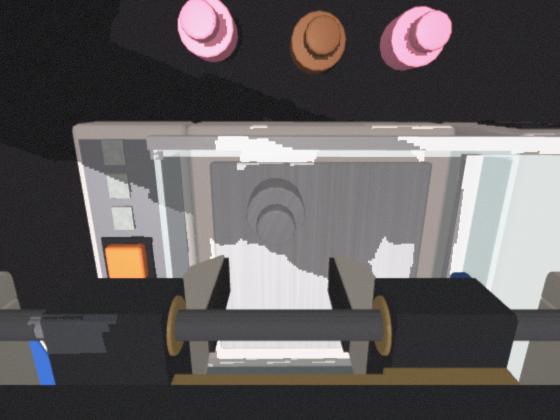

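The first weight stands upright on the pan, knob at (276,224). Going to the next one.

```bash
python3 -m pendant '[[[0.28,0.044,0.002],[0.01,0.003,0],0.06],[[0.28,0.044,0.002],[0.01,0.003,0],0.06],[[0.28,0.044,0.002],[0.01,0.003,0],0.06],[[0.28,0.044,0.002],[0.01,0.003,0],0.06],[[0.28,0.044,0.002],[0.01,0.003,0],0.06],[[0.28,0.044,0.002],[0.01,0.003,0],0.06],[[0.28,0.044,0.002],[0.01,0.003,0],0.06],[[0.28,0.044,0.04],[0.01,0.003,0],0.06],[[0.28,0.044,0.08],[0.01,0.003,0],0.06],[[0.28,0.044,0.1],[0.01,0.003,0],0.06]]'
python3 -m pendant '[[[0,0,0],[0,0,0],0.06],[[0,0,0],[0,0,0],0.06],[[0,0,0],[0,0,0],0.06]]'
python3 -c "
from h import *
import pickle
c=capture('wrist');save(c,'w8');pickle.dump(c,open('w8.pkl','wb'))
print(proj(c,[[578.5,144.5,73],[580,260,73]]))
D((578.5,144.5),65.5,YH)"
```

```text
time: 23.02
tool_pos: [575.2, 145.9, 261.4]
tcp_rot: [-3.125, -0.002, 1.535]
contact_force: [-1.4, -0.4, -0.6]
grip_width: 60.1
time: 23.27
tool_pos: [577.5, 145.0, 268.0]
tcp_rot: [-3.134, -0.004, 1.532]
contact_force: [0.6, -0.2, -0.4]
grip_width: 59.8
[[285.49260873 261.83143948]
 [280.59842903  29.55906543]]
t 23.32 at [577.7 144.9 109.6] yaw [-3.135 -0.004  1.532] F [-0.5  0.3 -0.9] g 60.1
shift [-0.0006, 0.0011, 0.0441] turn [-0.0062, -0.0038, -0.0005]
```

View pics/w8.png

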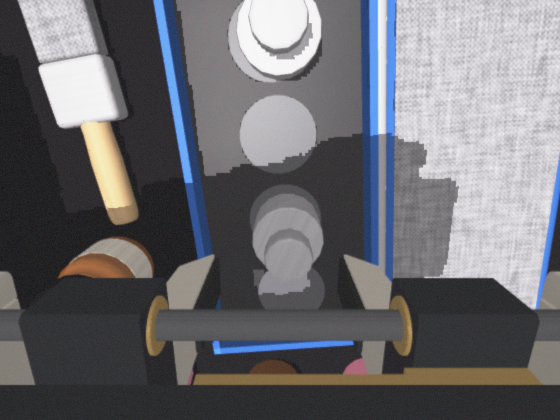

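The knob at (287,258) matches the prediction to within 2 mm, and the third knob is at (279,22). Grasping.

```bash
python3 -m pendant '[[[0.001,0.0015,0.025],[-0.006,-0.004,0],0.06],[[0.001,0.0015,0.044],[-0.006,-0.004,0],0.06],[[0.001,0.0015,0.044],[-0.006,-0.004,0],0.06],[[0.001,0.0015,0.044],[-0.006,-0.004,0],0.02],[[0.001,0.0015,0.044],[-0.006,-0.004,0],0.0],[[0.001,0.0015,0.044],[-0.006,-0.004,0],0.0],[[0.001,0.0015,0.044],[-0.006,-0.004,0],0.0],[[0.001,0.0015,0.044],[-0.006,-0.004,0],0.0],[[0.001,0.0015,0.044],[-0.006,-0.004,0],0.0],[[0.001,0.0015,0.044],[-0.006,-0.004,0],0.0]]'
python3 -m pendant '[[[0,0,0],[0,0,0],0.0],[[0,0,0],[0,0,0],0.0]]'
python3 -m pendant '[[[0,0,-0.01],[0,0,0],0.0],[[0,0,-0.03],[0,0,0],0.0],[[0,0,-0.06],[0,0,0],0.0],[[0,0,-0.1],[0,0,0],0.0],[[0,0,-0.14],[0,0,0],0.0],[[0,0,-0.14],[0,0,0],0.0]]'
python3 -c "
from h import *
D(bal(-40,0),206.5,YH)"
```

```text
time: 24.15
tool_pos: [579.0, 146.2, 224.2]
tcp_rot: [3.141, 0.0, 1.533]
contact_force: [3.9, -1.2, 5.1]
grip_width: 27.3
time: 24.32
tool_pos: [579.0, 146.2, 224.2]
tcp_rot: [3.141, 0.0, 1.533]
contact_force: [3.0, -0.0, 5.3]
grip_width: 27.3
time: 24.82
tool_pos: [579.2, 146.6, 370.9]
tcp_rot: [3.134, -0.001, 1.533]
contact_force: [1.8, 0.5, -4.5]
grip_width: 27.5
t 24.82 at [579.2 146.6 211.9] yaw [ 3.134e+00 -1.000e-03  1.533e+00] F [ 1.8  0.5 -4.5] g 27.5
shift [-0.3413, -0.0465, 0.0046] turn [0.0075, -0.0013, 0.0002]
```

```bash
python3 -m pendant '[[[-0.02,-0.003,0],[0,0,0],0.0],[[-0.055,-0.008,0],[0,0,0],0.0],[[-0.095,-0.013,0],[0,0,0],0.0],[[-0.135,-0.018,0],[0,0,0],0.0],[[-0.175,-0.024,0],[0,0,0],0.0],[[-0.215,-0.03,0],[0,0,0],0.0],[[-0.255,-0.035,0],[0,0,0],0.0],[[-0.29,-0.04,0],[0,0,0],0.0],[[-0.32,-0.044,0],[0,0,0],0.0],[[-0.338,-0.046,0],[0,0,0],0.0]]'
python3 -m pendant '[[[-0.003,0,0],[0,0,0],0.0],[[-0.003,0,0],[0,0,0],0.0],[[-0.003,0,0],[0,0,0],0.0],[[-0.003,0,0],[0,0,0],0.0]]'
python3 -c "
from h import *
D(bal(-40,0),119.3,YH)"
```

```text
time: 25.65
tool_pos: [518.2, -192.5, 362.0]
tcp_rot: [-3.134, -0.0, 1.53]
contact_force: [1.0, -0.0, -4.9]
grip_width: 27.6
time: 25.98
tool_pos: [519.6, -191.6, 362.7]
tcp_rot: [-3.137, -0.001, 1.534]
contact_force: [0.4, 0.5, -5.5]
grip_width: 27.2
t 25.98 at [ 519.6 -191.6  203.7] yaw [-3.137e+00 -1.000e-03  1.534e+00] F [ 0.4  0.5 -5.5] g 27.2
shift [-0.0012, 0.0008, 0.0844] turn [-0.005, -0.0006, 0.0011]
```

```bash
python3 -m pendant '[[[0,0,0.02],[0,0,0],0.0],[[0,0,0.045],[0,0,0],0.0],[[0,0,0.065],[0,0,0],0.0],[[0,0,0.075],[0,0,0],0.0],[[0,0,0.08],[0,0,0],0.0],[[0,0,0.082],[0,0,0],0.0],[[0,0,0.083],[0,0,0],0.0],[[0,0,0.083],[0,0,0],0.0],[[0,0,0.083],[0,0,0],0.0]]'
python3 -m pendant '[[[0,0,0.0005],[0,0,0],0.0],[[0,0,0.001],[0,0,0],0.0],[[0,0,0.0015],[0,0,0],0.0],[[0,0,0.0015],[0,0,0],0.0]]'
```

```text
time: 26.73
tool_pos: [519.7, -192.9, 281.3]
tcp_rot: [-3.14, 0.002, 1.533]
contact_force: [0.1, -0.1, -5.0]
grip_width: 27.3
time: 27.07
tool_pos: [519.3, -192.8, 278.8]
tcp_rot: [-3.138, 0.001, 1.533]
contact_force: [-0.2, 0.5, -4.9]
grip_width: 26.9
```

```bash
python3 -m pendant '[[[0,0,0.0004],[0,0,0],0.0],[[0,0,0.0008],[0,0,0],0.0],[[0,0,0.0008],[0,0,0],0.0]]'
python3 -m pendant '[[[0,0,0.0003],[0,0,0],0.0],[[0,0,0.0005],[0,0,0],0.0],[[0,0,0.0005],[0,0,0],0.0]]'
```

```text
time: 27.32
tool_pos: [519.4, -192.8, 278.2]
tcp_rot: [-3.139, 0.001, 1.533]
contact_force: [0.2, 0.6, -3.2]
grip_width: 27.2
time: 27.57
tool_pos: [519.5, -192.8, 278.1]
tcp_rot: [-3.139, 0.001, 1.533]
contact_force: [-1.0, 0.6, 1.9]
grip_width: 27.1
```

Contact. Releasing, raising and going to the third weight.

```bash
python3 -m pendant '[[[0,0,0],[0,0,0],0.05],[[0,0,0],[0,0,0],0.05],[[0,0,0],[0,0,0],0.05],[[0,0,0],[0,0,0],0.05],[[0,0,0],[0,0,0],0.05],[[0,0,-0.03],[0,0,0],0.05],[[0,0,-0.06],[0,0,0],0.05],[[0,0,-0.09],[0,0,0],0.05],[[0,0,-0.09],[0,0,0],0.05]]'
python3 -c "
from h import *
D((579,262),200,YH)"
```

```text
time: 28.32
tool_pos: [520.7, -193.2, 373.5]
tcp_rot: [3.135, 0.005, 1.533]
contact_force: [0.4, 0.1, 0.2]
grip_width: 50.2
t 28.32 at [ 520.7 -193.2  214.5] yaw [3.135 0.005 1.533] F [0.4 0.1 0.2] g 50.2
shift [0.4572, 0.0409, 0.0123] turn [0.0062, 0.0054, 0.0]
```

```bash
python3 -m pendant '[[[0.457,0.041,0],[0.002,0.002,0],0.06],[[0.457,0.041,0],[0.002,0.002,0],0.06],[[0.457,0.041,0],[0.002,0.002,0],0.06],[[0.457,0.041,0],[0.002,0.002,0],0.06],[[0.457,0.041,0],[0.002,0.002,0],0.06],[[0.457,0.041,0],[0.002,0.002,0],0.06],[[0.457,0.041,0],[0.002,0.002,0],0.06],[[0.457,0.041,0],[0.002,0.002,0],0.06],[[0.457,0.041,0],[0.002,0.002,0],0.06],[[0.457,0.041,0],[0.002,0.002,0],0.06]]'
python3 -c "
from h import *
D((579,262),113,YH)"
```

```text
time: 29.15
tool_pos: [572.5, 222.7, 366.7]
tcp_rot: [-3.136, -0.001, 1.533]
contact_force: [1.1, -0.4, 0.3]
grip_width: 60.1
t 29.15 at [572.5 222.7 207.7] yaw [-3.136e+00 -1.000e-03  1.533e+00] F [ 1.1 -0.4  0.3] g 60.1
shift [0.0394, 0.0056, 0.0947] turn [-0.0055, -0.0012, 0.0]
```

```bash
python3 -m pendant '[[[0.039,0.006,0.02],[0,0,0],0.06],[[0.039,0.006,0.05],[0,0,0],0.06],[[0.039,0.006,0.08],[0,0,0],0.06],[[0.039,0.006,0.093],[0,0,0],0.06],[[0.039,0.006,0.093],[0,0,0],0.06],[[0.039,0.006,0.093],[0,0,0],0.06],[[0.039,0.006,0.093],[0,0,0],0.06]]'
python3 -c "
from h import *
import pickle
c=capture('wrist');save(c,'w9')
print(proj(c,[579,262,73]))
D((579,262),66,YH)"
```

```text
time: 29.73
tool_pos: [580.2, 259.4, 275.4]
tcp_rot: [-3.138, -0.002, 1.532]
contact_force: [0.4, -0.3, 0.2]
grip_width: 59.9
[[279.91607087 250.88292111]]
t 29.78 at [580.2 259.4 116.8] yaw [-3.139e+00 -2.000e-03  1.532e+00] F [-0.6 -0.3  0.2] g 60.1
shift [0.0025, -0.0012, 0.0508] turn [-0.0025, -0.0024, -0.0005]
```

View pics/w9.png

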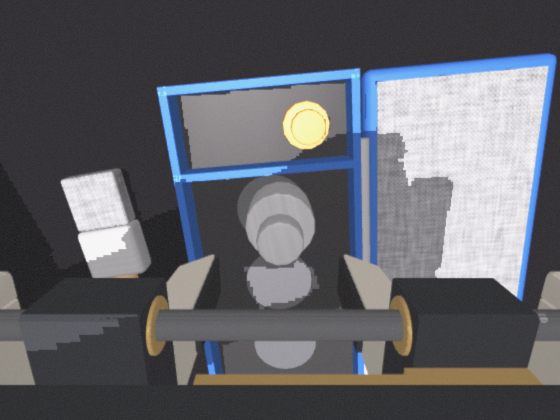

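The third knob is at (281,241), i.e. y ≈ 266.5. I'll correct for that and grasp.

```bash
python3 -m pendant '[[[0.007,-0.001,0.01],[-0.002,-0.002,0],0.06],[[0.007,-0.001,0.035],[-0.002,-0.002,0],0.06],[[0.007,-0.001,0.05],[-0.002,-0.002,0],0.06],[[0.007,-0.001,0.05],[-0.002,-0.002,0],0.06],[[0.007,-0.001,0.05],[-0.002,-0.002,0],0.02],[[0.007,-0.001,0.05],[-0.002,-0.002,0],0.0],[[0.007,-0.001,0.05],[-0.002,-0.002,0],0.0],[[0.007,-0.001,0.05],[-0.002,-0.002,0],0.0],[[0.007,-0.001,0.05],[-0.002,-0.002,0],0.0],[[0.007,-0.001,0.05],[-0.002,-0.002,0],0.0]]'
python3 -m pendant '[[[0,0,0],[0,0,0],0.0],[[0,0,0],[0,0,0],0.0],[[0,0,0],[0,0,0],0.0]]'
python3 -m pendant '[[[0,0,-0.01],[0,0,0],0.0],[[0,0,-0.03],[0,0,0],0.0],[[0,0,-0.06],[0,0,0],0.0],[[0,0,-0.1],[0,0,0],0.0],[[0,0,-0.14],[0,0,0],0.0],[[0,0,-0.14],[0,0,0],0.0]]'
python3 -c "
from h import *
D(bal(-40,-60),206,YH)"
```

```text
time: 30.62
tool_pos: [579.2, 266.6, 225.1]
tcp_rot: [-3.141, -0.0, 1.533]
contact_force: [2.4, -0.2, 2.6]
grip_width: 27.2
time: 30.87
tool_pos: [579.3, 266.6, 225.1]
tcp_rot: [-3.141, -0.0, 1.533]
contact_force: [3.4, 0.8, 5.8]
grip_width: 27.3
time: 31.37
tool_pos: [579.6, 267.1, 372.5]
tcp_rot: [3.134, -0.004, 1.533]
contact_force: [2.4, 1.1, -3.1]
grip_width: 27.0
t 31.37 at [579.6 267.1 213.5] yaw [ 3.134 -0.004  1.533] F [ 2.4  1.1 -3.1] g 27.0
shift [-0.5218, -0.0423, 0.0053] turn [0.0072, -0.0035, 0.0002]
```

```bash
python3 -m pendant '[[[-0.02,-0.002,0],[0,0,0],0.0],[[-0.055,-0.005,0],[0,0,0],0.0],[[-0.095,-0.008,0],[0,0,0],0.0],[[-0.135,-0.011,0],[0,0,0],0.0],[[-0.175,-0.014,0],[0,0,0],0.0],[[-0.215,-0.018,0],[0,0,0],0.0],[[-0.255,-0.021,0],[0,0,0],0.0],[[-0.295,-0.024,0],[0,0,0],0.0],[[-0.335,-0.027,0],[0,0,0],0.0],[[-0.375,-0.031,0],[0,0,0],0.0]]'
python3 -m pendant '[[[-0.04,-0.003,0],[0,0,0],0.0],[[-0.08,-0.006,0],[0,0,0],0.0],[[-0.115,-0.009,0],[0,0,0],0.0],[[-0.138,-0.011,0],[0,0,0],0.0],[[-0.146,-0.011,0],[0,0,0],0.0],[[-0.146,-0.011,0],[0,0,0],0.0],[[-0.146,-0.011,0],[0,0,0],0.0],[[-0.146,-0.011,0],[0,0,0],0.0]]'
python3 -c "
from h import *
D(bal(-40,-60),120,YH)"
```

```text
time: 32.2
tool_pos: [532.6, -108.3, 363.2]
tcp_rot: [-3.134, -0.001, 1.533]
contact_force: [0.5, -0.1, -5.3]
grip_width: 27.1
time: 32.87
tool_pos: [517.3, -251.0, 364.0]
tcp_rot: [-3.137, -0.001, 1.534]
contact_force: [0.5, -0.2, -5.3]
grip_width: 27.1
t 32.87 at [ 517.3 -251.   205. ] yaw [-3.137e+00 -1.000e-03  1.534e+00] F [ 0.5 -0.2 -5.3] g 27.1
shift [-0.0018, 0.0008, 0.085] turn [-0.0051, -0.0011, 0.001]
```

```bash
python3 -m pendant '[[[0,0,0.02],[0,0,0],0.0],[[0,0,0.045],[0,0,0],0.0],[[0,0,0.065],[0,0,0],0.0],[[0,0,0.075],[0,0,0],0.0],[[0,0,0.08],[0,0,0],0.0],[[0,0,0.082],[0,0,0],0.0],[[0,0,0.083],[0,0,0],0.0],[[0,0,0.083],[0,0,0],0.0],[[0,0,0.083],[0,0,0],0.0]]'
python3 -m pendant '[[[0,0,0.0005],[0,0,0],0.0],[[0,0,0.001],[0,0,0],0.0],[[0,0,0.0015],[0,0,0],0.0],[[0,0,0.0015],[0,0,0],0.0]]'
python3 -m pendant '[[[0,0,0.0004],[0,0,0],0.0],[[0,0,0.0008],[0,0,0],0.0],[[0,0,0.0008],[0,0,0],0.0]]'
```

```text
time: 33.62
tool_pos: [517.3, -252.5, 282.7]
tcp_rot: [-3.14, 0.002, 1.533]
contact_force: [-0.3, -0.2, -5.8]
grip_width: 27.5
time: 33.95
tool_pos: [517.0, -252.5, 280.2]
tcp_rot: [-3.138, 0.001, 1.533]
contact_force: [0.0, 0.3, -4.7]
grip_width: 27.4
time: 34.2
tool_pos: [517.0, -252.5, 279.2]
tcp_rot: [-3.138, 0.001, 1.533]
contact_force: [-0.6, -0.1, -5.4]
grip_width: 26.7
```

```bash
python3 -m pendant '[[[0,0,0.0003],[0,0,0],0.0],[[0,0,0.0006],[0,0,0],0.0],[[0,0,0.0006],[0,0,0],0.0]]'
python3 -m pendant '[[[0,0,0.0003],[0,0,0],0.0],[[0,0,0.0005],[0,0,0],0.0],[[0,0,0.0005],[0,0,0],0.0]]'
```

```text
time: 34.45
tool_pos: [517.1, -252.5, 279.1]
tcp_rot: [-3.139, 0.001, 1.533]
contact_force: [-0.7, 0.9, -1.7]
grip_width: 26.9
time: 34.7
tool_pos: [517.1, -252.5, 278.9]
tcp_rot: [-3.139, 0.001, 1.533]
contact_force: [-1.5, 1.3, 4.4]
grip_width: 27.2
```

```bash
python3 -m pendant '[[[0,0,0],[0,0,0],0.05],[[0,0,0],[0,0,0],0.05],[[0,0,0],[0,0,0],0.05],[[0,0,0],[0,0,0],0.05],[[0,0,0],[0,0,0],0.05],[[0,0,-0.03],[0,0,0],0.05],[[0,0,-0.06],[0,0,0],0.05],[[0,0,-0.09],[0,0,0],0.05],[[0,0,-0.115],[0,0,0],0.05],[[0,0,-0.115],[0,0,0],0.05]]'
python3 -c "
from h import *
c=capture('wrist');save(c,'w10')
D((645.5,-197),235,YH)"
```

```text
time: 35.53
tool_pos: [518.1, -252.8, 398.9]
tcp_rot: [3.136, 0.006, 1.533]
contact_force: [-0.3, 0.1, 0.6]
grip_width: 49.9
t 35.58 at [ 517.8 -252.6  237.1] yaw [3.14  0.004 1.533] F [-0.2 -0.2 -1.1] g 49.9
shift [0.0604, 0.1255, 0.0021] turn [0.002, 0.004, 0.0]
```

View pics/w10.png

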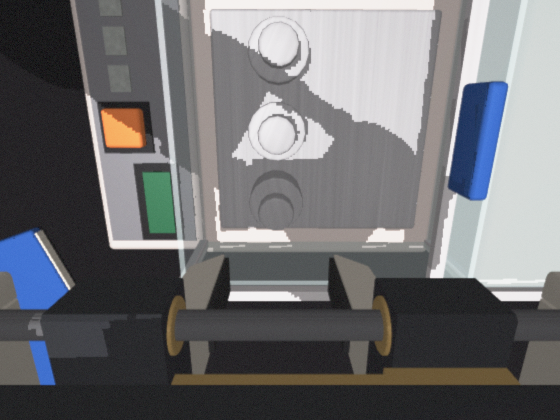

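All three weights stand upright on the pan, knobs at (279,40), (277,132) and (276,210). Next: shut the lid.

```bash
python3 -m pendant '[[[0.06,0.125,0],[0,0,0],0.06],[[0.06,0.125,0],[0,0,0],0.06],[[0.06,0.125,0],[0,0,0],0.06],[[0.06,0.125,0],[0,0,0],0.06],[[0.06,0.125,0],[0,0,0],0.06],[[0.06,0.125,0.035],[0,0,0],0.06],[[0.06,0.125,0.068],[0,0,0],0.06],[[0.06,0.125,0.068],[0,0,0],0.06],[[0.06,0.125,0.068],[0,0,0],0.06],[[0.06,0.125,0.068],[0,0,0],0.02]]'
python3 -m pendant '[[[0,0,0],[0,0,0],0.0],[[0,0,0],[0,0,0],0.0],[[0,0,0],[0,0,0],0.0],[[0,0,0],[0,0,0],0.0],[[0,0,0],[0,0,0],0.0],[[0,0,0],[0,0,0],0.0],[[0,0,0],[0,0,0],0.0],[[0,0,0],[0,0,0],0.0]]'
python3 -c "
from h import *
D((454.5,-188),165,YH)"
```

```text
time: 36.42
tool_pos: [643.5, -197.8, 324.0]
tcp_rot: [-3.136, 0.0, 1.532]
contact_force: [0.8, -0.5, -0.1]
grip_width: 57.1
time: 37.08
tool_pos: [644.4, -197.2, 324.8]
tcp_rot: [-3.139, 0.001, 1.533]
contact_force: [-0.2, 0.2, -0.3]
grip_width: 11.6
t 37.08 at [ 644.4 -197.2  165.8] yaw [-3.139e+00  1.000e-03  1.533e+00] F [-0.2  0.2 -0.3] g 11.6
shift [0.0019, -0.1902, 0.0014] turn [-0.003, 0.0007, -0.0001]
```

```bash
python3 -m pendant '[[[0,-0.02,0],[0,0,0],0.0],[[0,-0.045,0],[0,0,0],0.0],[[0,-0.075,0],[0,0,0],0.0],[[0,-0.105,0],[0,0,0],0.0],[[0,-0.135,0],[0,0,0],0.0],[[0,-0.16,0],[0,0,0],0.0],[[0,-0.18,0],[0,0,0],0.0],[[0,-0.188,0],[0,0,0],0.0],[[0,-0.191,0],[0,0,0],0.0],[[0,-0.192,0],[0,0,0],0.0]]'
python3 -m pendant '[[[0,0,0],[0,0,0],0.0],[[0,0,0],[0,0,0],0.0]]'
```

```text
time: 37.92
tool_pos: [454.5, -189.6, 324.8]
tcp_rot: [3.138, -0.0, 1.531]
contact_force: [19.9, 3.5, -18.7]
grip_width: 11.2
time: 38.08
tool_pos: [454.8, -189.6, 324.8]
tcp_rot: [3.139, -0.0, 1.532]
contact_force: [14.7, 2.0, -13.6]
grip_width: 11.9
```

```bash
python3 -m pendant '[[[0,0.002,0],[0,0,0],0.04],[[0,0.002,0],[0,0,0],0.04],[[0,0.002,0],[0,0,0],0.04],[[0,0.002,0],[0,0,0],0.04],[[0,0.002,0],[0,0,0],0.04],[[0,0.002,-0.035],[0,0,0],0.04],[[0,0.002,-0.07],[0,0,0],0.04],[[0,0.002,-0.07],[0,0,0],0.04],[[0,0.002,-0.07],[0,0,0],0.04]]'
python3 -c "
from h import *
c=capture('wrist')
for b in blobs(c,lambda h,s,v:(h>5)&(h<20)&(s>150)&(v>120)): print(b,ray(c,b[0],62))
for b in blobs(c,lambda h,s,v:(h>95)&(h<125)&(s>110)&(v>60),1200): print(b,ray(c,b[0],173))
D((383.7,-186.3),235,YB)"
```

```text
time: 38.83
tool_pos: [454.9, -190.1, 397.4]
tcp_rot: [3.141, 0.003, 1.533]
contact_force: [0.3, -0.1, 0.0]
grip_width: 40.0
(array([203.2, 191.4]), [183, 176, 38, 36, 797]) [ 383.27312618 -184.99227457   62.        ]
(array([278.8, 231.6]), [270, 178, 18, 109, 1791]) [ 453.98531279 -185.26207618  173.        ]
t 38.88 at [ 454.5 -189.9  236.8] yaw [-3.139e+00  1.000e-03  1.533e+00] F [0.4 0.4 0.5] g 40.1
shift [0.0009, -0.0709, 0.002] turn [-0.0006, 0.0029, 1.5706]
```

The handle is where it was after the first closing (453.98 against 453.88 mm). Now the key.

```bash
python3 -m pendant '[[[0.001,-0.071,0],[0,0,1.571],0.0],[[0.001,-0.071,0],[0,0,1.571],0.0],[[0.001,-0.071,0],[0,0,1.571],0.0],[[0.001,-0.071,0],[0,0,1.571],0.0],[[0.001,-0.071,0],[0,0,1.571],0.0],[[0.001,-0.071,0.0],[0,0,1.571],0.0],[[0.001,-0.071,0.03],[0,0,1.571],0.0],[[0.001,-0.071,0.07],[0,0,1.571],0.0],[[0.001,-0.071,0.07],[0,0,1.571],0.0],[[0.001,-0.071,0.07],[0,0,1.571],0.0]]'
python3 -c "
from h import *
D((383.7,-186.3),90,YB)"
```

```text
time: 39.72
tool_pos: [382.5, -185.6, 322.3]
tcp_rot: [-3.135, 0.008, 0.276]
contact_force: [-0.2, 0.2, 0.2]
grip_width: 0.7
t 39.72 at [ 382.5 -185.6  163.3] yaw [-3.135  0.008  0.276] F [-0.2  0.2  0.2] g 0.7
shift [0.0016, 0.0015, 0.0733] turn [-0.0053, 0.0094, 0.3143]
```

```bash
python3 -m pendant '[[[0.001,0.001,0],[-0.005,0.009,0.314],0.0],[[0.001,0.001,0],[-0.005,0.009,0.314],0.0],[[0.001,0.001,0.03],[-0.005,0.009,0.314],0.0],[[0.001,0.001,0.06],[-0.005,0.009,0.314],0.0],[[0.001,0.001,0.072],[-0.005,0.009,0.314],0.0],[[0.001,0.001,0.072],[-0.005,0.009,0.314],0.0],[[0.001,0.001,0.072],[-0.005,0.009,0.314],0.0],[[0.001,0.001,0.072],[-0.005,0.009,0.314],0.0]]'
python3 -c "
from h import *
D((383.7,-186.3),75,YB)"
```

```text
time: 40.38
tool_pos: [384.7, -187.1, 254.0]
tcp_rot: [3.137, -0.006, -0.031]
contact_force: [0.2, -0.5, 0.3]
grip_width: 0.6
t 40.38 at [ 384.7 -187.1   95. ] yaw [ 3.137 -0.006 -0.031] F [ 0.2 -0.5  0.3] g 0.6
shift [-0.0012, -0.0009, 0.0199] turn [0.0043, -0.0065, 0.0066]
```

```bash
python3 -m pendant '[[[-0.001,-0.001,0.009],[0,0,0],0.0],[[-0.001,-0.001,0.014],[0,0,0],0.0],[[-0.001,-0.001,0.017],[0,0,0],0.0],[[-0.001,-0.001,0.019],[0,0,0],0.0],[[-0.001,-0.001,0.02],[0,0,0],0.0],[[-0.001,-0.001,0.02],[0,0,0],0.0],[[-0.001,-0.001,0.02],[0,0,0],0.0]]'
```

```text
time: 40.97
tool_pos: [384.0, -186.2, 234.2]
tcp_rot: [3.137, -0.007, -0.031]
contact_force: [-0.5, 1.5, 5.6]
grip_width: 0.1
```

```bash
python3 -m pendant '[[[0,0,0.0008],[0,0,0],0.0],[[0,0,0.0008],[0,0,0],0.0],[[0,0,0.0008],[0,0,0],0.0],[[0,0,0.0008],[0,0,0],0.0],[[0,0,0.0008],[0,0,0],0.0],[[0,0,0.0008],[0,0,0],0.0],[[0,0,0.0008],[0,0,0],0.0],[[0,0,0.0008],[0,0,0],0.0],[[0,0,0.0008],[0,0,0],0.0],[[0,0,0.0008],[0,0,0],0.0]]'
for i in 1 2 3 4; do python3 -m pendant '[[[0,0,0],[0,0,0],0.0],[[0,0,0],[0,0,0],0.0],[[0,0,0],[0,0,0],0.0],[[0,0,0],[0,0,0],0.0],[[0,0,0],[0,0,0],0.0],[[0,0,0],[0,0,0],0.0],[[0,0,0],[0,0,0],0.0],[[0,0,0],[0,0,0],0.0],[[0,0,0],[0,0,0],0.0],[[0,0,0],[0,0,0],0.0]]'|grep -E "time|force"; done
python3 -m pendant '[[[0,0,-0.02],[0,0,0],0.0],[[0,0,-0.05],[0,0,0],0.0],[[0,0,-0.09],[0,0,0],0.0],[[0,0,-0.13],[0,0,0],0.0],[[0,0,-0.16],[0,0,0],0.0],[[0,0,-0.16],[0,0,0],0.0]]'
python3 -m pendant '[[[0.071,0.002,0],[0.003,-0.004,-1.564],0.06],[[0.071,0.002,0],[0.003,-0.004,-1.564],0.06],[[0.071,0.002,0],[0.003,-0.004,-1.564],0.06],[[0.071,0.002,0],[0.003,-0.004,-1.564],0.06],[[0.071,0.002,0],[0.003,-0.004,-1.564],0.06],[[0.071,0.002,0],[0.003,-0.004,-1.564],0.06],[[0.071,0.002,0],[0.003,-0.004,-1.564],0.06],[[0.071,0.002,0],[0.003,-0.004,-1.564],0.06],[[0.071,0.002,0],[0.003,-0.004,-1.564],0.06],[[0.071,0.002,0],[0.003,-0.004,-1.564],0.06]]'
python3 -c "
from h import *
D((454.5,-189),165,YH)"
```

```text
time: 41.8
tool_pos: [383.9, -186.2, 234.1]
tcp_rot: [3.136, -0.008, -0.031]
contact_force: [-2.8, 2.1, 14.5]
grip_width: 0.1
time: 42.63
contact_force: [-2.0, 1.8, 12.9]
time: 43.47
contact_force: [-2.1, 1.6, 14.6]
time: 44.3
contact_force: [-2.2, 1.8, 13.3]
time: 45.13
contact_force: [-2.2, 2.7, 14.0]
time: 45.63
tool_pos: [383.6, -185.9, 398.8]
tcp_rot: [3.131, -0.016, -0.031]
contact_force: [0.3, -1.6, 0.4]
grip_width: 0.3
time: 46.47
tool_pos: [453.6, -189.5, 392.8]
tcp_rot: [3.139, 0.003, 1.225]
contact_force: [-0.1, 0.6, -0.5]
grip_width: 59.1
t 46.47 at [ 453.6 -189.5  233.8] yaw [3.139e+00 3.000e-03 1.225e+00] F [-0.1  0.6 -0.5] g 59.1
shift [0.001, 0.0005, 0.0688] turn [0.0024, 0.0034, -0.3079]
```

Span point done. Opening the lid again.

```bash
python3 -m pendant '[[[0.001,0.001,0],[0.002,0.003,-0.308],0.06],[[0.001,0.001,0],[0.002,0.003,-0.308],0.06],[[0.001,0.001,0],[0.002,0.003,-0.308],0.06],[[0.001,0.001,0.035],[0.002,0.003,-0.308],0.06],[[0.001,0.001,0.067],[0.002,0.003,-0.308],0.06],[[0.001,0.001,0.067],[0.002,0.003,-0.308],0.06],[[0.001,0.001,0.067],[0.002,0.003,-0.308],0.0],[[0.001,0.001,0.067],[0.002,0.003,-0.308],0.0],[[0.001,0.001,0.067],[0.002,0.003,-0.308],0.0],[[0.001,0.001,0.067],[0.002,0.003,-0.308],0.0]]'
python3 -m pendant '[[[0,0,0],[0,0,0],0.0],[[0,0,0],[0,0,0],0.0],[[0,0,0],[0,0,0],0.0],[[0,0,0],[0,0,0],0.0],[[0,0,0],[0,0,0],0.0],[[0,0,0],[0,0,0],0.0]]'
python3 -c "
from h import *
D(bal(85,0),165,YH)"
```

```text
time: 47.3
tool_pos: [455.5, -189.5, 327.9]
tcp_rot: [3.138, 0.002, 1.527]
contact_force: [0.6, -0.3, 0.1]
grip_width: 38.2
time: 47.8
tool_pos: [455.1, -189.3, 326.5]
tcp_rot: [3.14, 0.001, 1.527]
contact_force: [-0.6, 0.5, 3.3]
grip_width: 11.6
t 47.8 at [ 455.1 -189.3  167.5] yaw [3.140e+00 1.000e-03 1.527e+00] F [-0.6  0.5  3.3] g 11.6
shift [0.0001, 0.1898, 0.0027] turn [0.0012, 0.001, -0.0059]
```

```bash
python3 -m pendant '[[[0,0.02,0],[0,0,0],0.0],[[0,0.045,0],[0,0,0],0.0],[[0,0.075,0],[0,0,0],0.0],[[0,0.105,0],[0,0,0],0.0],[[0,0.135,0],[0,0,0],0.0],[[0,0.16,0],[0,0,0],0.0],[[0,0.18,0],[0,0,0],0.0],[[0,0.188,0],[0,0,0],0.0],[[0,0.191,0],[0,0,0],0.0],[[0,0.192,0],[0,0,0],0.0]]'
python3 -m pendant '[[[0,0,0],[0,0,0],0.0],[[0,0,0],[0,0,0],0.05],[[0,0,0],[0,0,0],0.05],[[0,0,0],[0,0,0],0.05],[[0,0,0],[0,0,0],0.05],[[0,0,0],[0,0,0],0.05],[[0,0,-0.03],[0,0,0],0.05],[[0,0,-0.07],[0,0,0],0.05],[[0,0,-0.07],[0,0,0],0.05],[[0,0,-0.07],[0,0,0],0.05]]'
python3 -c "
from h import *
D((517.8,-252.6),237,YH)"
```

```text
time: 48.63
tool_pos: [646.1, -197.3, 326.5]
tcp_rot: [-3.136, -0.0, 1.527]
contact_force: [-14.1, 3.0, 9.9]
grip_width: 12.3
time: 49.47
tool_pos: [647.2, -197.8, 399.7]
tcp_rot: [3.134, 0.003, 1.527]
contact_force: [-1.2, -0.2, -1.1]
grip_width: 50.0
t 49.47 at [ 647.2 -197.8  240.7] yaw [3.134e+00 3.000e-03 1.527e+00] F [-1.2 -0.2 -1.1] g 50.0
shift [-0.0605, -0.1268, 0.003] turn [0.0072, 0.0031, -0.006]
```

```bash
python3 -m pendant '[[[-0.06,-0.128,0],[0,0.001,-0.006],0.05],[[-0.06,-0.128,0],[0,0.001,-0.006],0.05],[[-0.06,-0.128,0],[0,0.001,-0.006],0.05],[[-0.06,-0.128,0],[0,0.001,-0.006],0.05],[[-0.06,-0.128,0],[0,0.001,-0.006],0.05],[[-0.06,-0.128,0],[0,0.001,-0.006],0.05],[[-0.06,-0.128,0],[0,0.001,-0.006],0.05],[[-0.06,-0.128,0],[0,0.001,-0.006],0.05]]'
python3 -c "
from h import *
c=capture('wrist');save(c,'w11')
a=cv2.imread('pics/w10.png',0); b=cv2.imread('pics/w11.png',0)
for p in [(279,40),(277,132),(276,210),(123,127)]:
    x,y=p; r=26; y0=max(y-r,16)
    T=a[y0:y+r,x-r:x+r]; S=b[max(y0-16,0):y+r+16,x-r-40:x+r+40]
    m=cv2.matchTemplate(S,T,cv2.TM_CCOEFF_NORMED); _,v,_,l=cv2.minMaxLoc(m); print(p,round(v,3),l[0]-40,l[1]-min(16,y0))
D((517,-252.5),120,YH)"
```

```text
time: 50.13
tool_pos: [517.3, -251.5, 395.9]
tcp_rot: [3.141, -0.001, 1.534]
contact_force: [0.3, 0.4, -0.4]
grip_width: 50.0
(279, 40) 0.975 3 5
(277, 132) 0.915 3 4
(276, 210) 0.969 2 4
(123, 127) 0.998 2 4
t 50.18 at [ 517.3 -251.4  236.8] yaw [ 3.141e+00 -1.000e-03  1.534e+00] F [ 0.1  0.2 -0.1] g 49.6
shift [-0.0011, -0.0004, 0.1168] turn [0.0008, -0.0006, 0.0012]
```

All three weights are unmoved; the shift is a uniform camera shift, the key included. Picking the third back up.

```bash
python3 -m pendant '[[[-0.001,0,0.03],[0,0,0],0.05],[[-0.001,0,0.07],[0,0,0],0.05],[[-0.001,0,0.105],[0,0,0],0.05],[[-0.001,0,0.1165],[0,0,0],0.05],[[-0.001,0,0.1165],[0,0,0],0.05],[[-0.001,0,0.1165],[0,0,0],0.05],[[-0.001,0,0.1165],[0,0,0],0.0],[[-0.001,0,0.1165],[0,0,0],0.0],[[-0.001,0,0.1165],[0,0,0],0.0],[[-0.001,0,0.1165],[0,0,0],0.0]]'
python3 -m pendant '[[[0,0,0],[0,0,0],0.0],[[0,0,0],[0,0,0],0.0],[[0,0,0],[0,0,0],0.0],[[0,0,0],[0,0,0],0.0]]'
python3 -m pendant '[[[0,0,-0.01],[0,0,0],0.0],[[0,0,-0.03],[0,0,0],0.0],[[0,0,-0.06],[0,0,0],0.0],[[0,0,-0.09],[0,0,0],0.0],[[0,0,-0.09],[0,0,0],0.0],[[0,0,-0.09],[0,0,0],0.0]]'
python3 -c "
from h import *
D((578.5,263.5),205,YH)"
```

```text
time: 51.02
tool_pos: [516.6, -253.0, 281.0]
tcp_rot: [3.139, 0.001, 1.533]
contact_force: [0.6, -0.8, 0.5]
grip_width: 28.1
time: 51.35
tool_pos: [516.7, -253.1, 280.9]
tcp_rot: [3.139, 0.001, 1.533]
contact_force: [0.3, 1.1, 6.3]
grip_width: 27.1
time: 51.85
tool_pos: [516.2, -253.0, 370.8]
tcp_rot: [3.139, 0.001, 1.533]
contact_force: [0.5, 0.1, -5.8]
grip_width: 26.9
t 51.85 at [ 516.2 -253.   211.8] yaw [3.139e+00 1.000e-03 1.533e+00] F [ 0.5  0.1 -5.8] g 26.9
shift [0.5185, 0.0425, 0.0064] turn [0.0028, 0.001, -0.0001]
```

```bash
python3 -m pendant '[[[0.02,0.002,0],[0,0,0],0.0],[[0.055,0.005,0],[0,0,0],0.0],[[0.095,0.008,0],[0,0,0],0.0],[[0.135,0.011,0],[0,0,0],0.0],[[0.175,0.014,0],[0,0,0],0.0],[[0.215,0.018,0],[0,0,0],0.0],[[0.255,0.021,0],[0,0,0],0.0],[[0.295,0.024,0],[0,0,0],0.0],[[0.335,0.027,0],[0,0,0],0.0],[[0.375,0.031,0],[0,0,0],0.0]]'
python3 -m pendant '[[[0.04,0.003,0],[0,0,0],0.0],[[0.08,0.006,0],[0,0,0],0.0],[[0.115,0.009,0],[0,0,0],0.0],[[0.135,0.011,0],[0,0,0],0.0],[[0.143,0.011,0],[0,0,0],0.0],[[0.143,0.011,0],[0,0,0],0.0],[[0.143,0.011,0],[0,0,0],0.0],[[0.143,0.011,0],[0,0,0],0.0]]'
python3 -c "
from h import *
D((579,264),70,YH)"
```

```text
time: 52.68
tool_pos: [560.7, 122.5, 367.2]
tcp_rot: [-3.137, 0.001, 1.533]
contact_force: [0.6, -0.5, -5.7]
grip_width: 27.2
time: 53.35
tool_pos: [578.0, 261.6, 368.9]
tcp_rot: [-3.141, 0.001, 1.531]
contact_force: [-1.0, -0.7, -5.2]
grip_width: 27.1
t 53.35 at [578.  261.6 209.9] yaw [-3.141e+00  1.000e-03  1.531e+00] F [-1.  -0.7 -5.2] g 27.1
shift [0.0026, 0.001, 0.1399] turn [-0.001, 0.0013, -0.0013]
```

```bash
python3 -m pendant '[[[0.001,0,0.03],[0,0,0],0.0],[[0.001,0,0.07],[0,0,0],0.0],[[0.001,0,0.105],[0,0,0],0.0],[[0.001,0,0.125],[0,0,0],0.0],[[0.001,0,0.134],[0,0,0],0.0],[[0.001,0,0.138],[0,0,0],0.0],[[0.001,0,0.139],[0,0,0],0.0],[[0.001,0,0.139],[0,0,0],0.0],[[0.001,0,0.139],[0,0,0],0.0]]'
python3 -m pendant '[[[0,0,0.0005],[0,0,0],0.0],[[0,0,0.001],[0,0,0],0.0],[[0,0,0.001],[0,0,0],0.0]]'
```

```text
time: 54.1
tool_pos: [578.9, 264.0, 233.0]
tcp_rot: [3.137, -0.001, 1.532]
contact_force: [0.5, 0.7, -4.4]
grip_width: 27.3
time: 54.35
tool_pos: [578.3, 264.2, 230.6]
tcp_rot: [3.14, -0.001, 1.533]
contact_force: [-0.2, -0.5, -4.8]
grip_width: 27.5
```

```bash
python3 -m pendant '[[[0,0,0.0008],[0,0,0],0.0],[[0,0,0.0016],[0,0,0],0.0],[[0,0,0.002],[0,0,0],0.0],[[0,0,0.002],[0,0,0],0.0],[[0,0,0.002],[0,0,0],0.0]]'
python3 -m pendant '[[[0,0,0.0005],[0,0,0],0.0],[[0,0,0.001],[0,0,0],0.0],[[0,0,0.001],[0,0,0],0.0]]'
```

```text
time: 54.77
tool_pos: [578.2, 264.1, 227.9]
tcp_rot: [3.141, -0.0, 1.533]
contact_force: [-0.2, 0.7, -4.8]
grip_width: 27.2
time: 55.02
tool_pos: [578.2, 264.1, 227.0]
tcp_rot: [3.14, -0.0, 1.533]
contact_force: [-0.5, 0.5, -4.2]
grip_width: 27.0
```

```bash
python3 -m pendant '[[[0,0,0.0005],[0,0,0],0.0],[[0,0,0.0008],[0,0,0],0.0],[[0,0,0.0008],[0,0,0],0.0]]'
python3 -m pendant '[[[0,0,0],[0,0,0],0.05],[[0,0,0],[0,0,0],0.05],[[0,0,0],[0,0,0],0.05],[[0,0,0],[0,0,0],0.05],[[0,0,0],[0,0,0],0.05],[[0,0,-0.03],[0,0,0],0.05],[[0,0,-0.07],[0,0,0],0.05],[[0,0,-0.11],[0,0,0],0.05],[[0,0,-0.14],[0,0,0],0.05],[[0,0,-0.14],[0,0,0],0.05]]'
python3 -c "
from h import *
D((519.5,-192.8),210,YH)"
```

```text
time: 55.27
tool_pos: [578.2, 264.1, 227.0]
tcp_rot: [3.14, -0.0, 1.533]
contact_force: [-2.6, -0.3, 3.2]
grip_width: 27.0
time: 56.1
tool_pos: [579.0, 264.4, 374.1]
tcp_rot: [3.128, -0.005, 1.533]
contact_force: [1.1, -0.3, 1.6]
grip_width: 50.0
t 56.1 at [579.  264.4 215.1] yaw [ 3.128 -0.005  1.533] F [ 1.1 -0.3  1.6] g 50.0
shift [-0.4592, -0.0421, 0.0024] turn [0.0137, -0.0048, -0.0]
```

```bash
python3 -m pendant '[[[-0.459,-0.041,0],[0.003,0,0],0.05],[[-0.459,-0.041,0],[0.003,0,0],0.05],[[-0.459,-0.041,0],[0.003,0,0],0.05],[[-0.459,-0.041,0],[0.003,0,0],0.05],[[-0.459,-0.041,0],[0.003,0,0],0.05],[[-0.459,-0.041,0],[0.003,0,0],0.05],[[-0.459,-0.041,0],[0.003,0,0],0.05],[[-0.459,-0.041,0],[0.003,0,0],0.05],[[-0.459,-0.041,0],[0.003,0,0],0.05],[[-0.459,-0.041,0],[0.003,0,0],0.05]]'
python3 -m pendant '[[[-0.05,-0.005,0],[0,0,0],0.05]]'
python3 -c "
from h import *
D((519.5,-192.8),210,YH)"
```

```text
time: 56.93
tool_pos: [524.5, -151.2, 365.8]
tcp_rot: [-3.14, -0.0, 1.533]
contact_force: [1.7, 0.3, -0.1]
grip_width: 50.0
time: 57.02
tool_pos: [518.8, -192.5, 365.8]
tcp_rot: [-3.14, -0.0, 1.533]
contact_force: [0.8, 0.8, 0.8]
grip_width: 49.9
t 57.02 at [ 518.8 -192.5  206.8] yaw [-3.14  -0.     1.533] F [0.8 0.8 0.8] g 49.9
shift [-0.0003, 0.0007, -0.0032] turn [-0.002, -0.0003, -0.0002]
```

```bash
python3 -m pendant '[[[0,0,0],[0,0,0],0.05],[[0,0,0],[0,0,0],0.05],[[0,0,0],[0,0,0],0.05],[[0,0,0],[0,0,0],0.05]]'
python3 -c "
from h import *
c=capture('wrist')
D((519.5,-192.8),120,YH)"
```

```text
time: 57.35
tool_pos: [519.7, -189.4, 365.8]
tcp_rot: [-3.139, -0.001, 1.534]
contact_force: [-0.1, -0.1, 0.1]
grip_width: 50.2
t 57.4 at [ 519.7 -189.2  207. ] yaw [-3.139e+00 -1.000e-03  1.535e+00] F [-0.2  0.3  0.5] g 50.0
shift [-0.0037, 0.0001, 0.087] turn [-0.0022, -0.0005, 0.0018]
```

```bash
python3 -m pendant '[[[-0.002,0,0.03],[0,0,0],0.05],[[-0.002,0,0.065],[0,0,0],0.05],[[-0.002,0,0.085],[0,0,0],0.05],[[-0.002,0,0.085],[0,0,0],0.05],[[-0.002,0,0.085],[0,0,0],0.05],[[-0.002,0,0.085],[0,0,0],0.05]]'
python3 -c "
from h import *
D((519.5,-192.8),120,YH)"
```

```text
time: 57.9
tool_pos: [519.9, -192.0, 282.5]
tcp_rot: [-3.141, 0.001, 1.534]
contact_force: [0.4, -0.2, 0.8]
grip_width: 49.9
t 57.9 at [ 519.9 -192.   123.5] yaw [-3.141e+00  1.000e-03  1.534e+00] F [ 0.4 -0.2  0.8] g 49.9
shift [-0.0009, -0.0004, 0.0035] turn [-0.0003, 0.0007, 0.0013]
```

```bash
python3 -m pendant '[[[-0.001,0,0.002],[0,0,0],0.05],[[-0.001,0,0.002],[0,0,0],0.0],[[-0.001,0,0.002],[0,0,0],0.0],[[-0.001,0,0.002],[0,0,0],0.0],[[-0.001,0,0.002],[0,0,0],0.0],[[-0.001,0,0.002],[0,0,0],0.0],[[-0.001,0,0.002],[0,0,0],0.0],[[-0.001,0,0.002],[0,0,0],0.0],[[-0.001,0,0.002],[0,0,0],0.0]]'
python3 -m pendant '[[[0,0,-0.01],[0,0,0],0.0],[[0,0,-0.03],[0,0,0],0.0],[[0,0,-0.06],[0,0,0],0.0],[[0,0,-0.09],[0,0,0],0.0],[[0,0,-0.09],[0,0,0],0.0],[[0,0,-0.09],[0,0,0],0.0]]'
python3 -c "
from h import *
D((578.5,146),205,YH)"
```

```text
time: 58.65
tool_pos: [519.5, -193.6, 279.5]
tcp_rot: [-3.141, 0.0, 1.533]
contact_force: [2.4, 0.2, 4.3]
grip_width: 27.1
time: 59.15
tool_pos: [519.2, -193.5, 370.0]
tcp_rot: [-3.141, 0.001, 1.533]
contact_force: [0.1, -0.2, -5.2]
grip_width: 27.5
t 59.15 at [ 519.2 -193.5  211. ] yaw [-3.141e+00  1.000e-03  1.533e+00] F [ 0.1 -0.2 -5.2] g 27.5
shift [0.3415, 0.0464, 0.0057] turn [-0.0008, 0.0006, -0.0]
```

```bash
python3 -m pendant '[[[0.02,0.003,0],[0,0,0],0.0],[[0.055,0.008,0],[0,0,0],0.0],[[0.095,0.013,0],[0,0,0],0.0],[[0.135,0.018,0],[0,0,0],0.0],[[0.175,0.024,0],[0,0,0],0.0],[[0.215,0.03,0],[0,0,0],0.0],[[0.255,0.035,0],[0,0,0],0.0],[[0.29,0.04,0],[0,0,0],0.0],[[0.32,0.044,0],[0,0,0],0.0],[[0.338,0.046,0],[0,0,0],0.0]]'
python3 -m pendant '[[[0.003,0,0],[0,0,0],0.0],[[0.003,0,0],[0,0,0],0.0],[[0.003,0,0],[0,0,0],0.0],[[0.003,0,0],[0,0,0],0.0]]'
python3 -c "
from h import *
D((578.5,146),66.5,YH)"
```

```text
time: 59.98
tool_pos: [577.6, 145.7, 366.1]
tcp_rot: [-3.134, -0.0, 1.535]
contact_force: [-0.1, 0.1, -4.6]
grip_width: 27.3
time: 60.32
tool_pos: [578.1, 144.4, 368.0]
tcp_rot: [-3.137, 0.001, 1.532]
contact_force: [0.2, -0.2, -5.4]
grip_width: 26.9
t 60.32 at [578.1 144.4 209. ] yaw [-3.137e+00  1.000e-03  1.532e+00] F [ 0.2 -0.2 -5.4] g 26.9
shift [0.0017, 0.0009, 0.1425] turn [-0.0043, 0.0007, -0.0011]
```

```bash
python3 -m pendant '[[[0,0,0.03],[0,0,0],0.0],[[0,0,0.07],[0,0,0],0.0],[[0,0,0.105],[0,0,0],0.0],[[0,0,0.125],[0,0,0],0.0],[[0,0,0.134],[0,0,0],0.0],[[0,0,0.139],[0,0,0],0.0],[[0,0,0.14],[0,0,0],0.0],[[0,0,0.14],[0,0,0],0.0],[[0,0,0.14],[0,0,0],0.0],[[0,0,0.14],[0,0,0],0.0]]'
python3 -m pendant '[[[0,0,0.0005],[0,0,0],0.0],[[0,0,0.001],[0,0,0],0.0],[[0,0,0.0015],[0,0,0],0.0],[[0,0,0.0015],[0,0,0],0.0],[[0,0,0.0015],[0,0,0],0.0]]'
```

```text
time: 61.15
tool_pos: [578.5, 145.5, 230.7]
tcp_rot: [3.141, -0.001, 1.533]
contact_force: [-1.2, -0.1, -4.6]
grip_width: 27.4
time: 61.57
tool_pos: [578.0, 145.6, 227.5]
tcp_rot: [-3.14, -0.0, 1.533]
contact_force: [0.2, 0.1, -5.9]
grip_width: 27.3
```

```bash
python3 -m pendant '[[[0,0,0.0005],[0,0,0],0.0],[[0,0,0.001],[0,0,0],0.0],[[0,0,0.001],[0,0,0],0.0],[[0,0,0.001],[0,0,0],0.0]]'
python3 -m pendant '[[[0,0,0.0004],[0,0,0],0.0],[[0,0,0.0008],[0,0,0],0.0],[[0,0,0.0008],[0,0,0],0.0]]'
```

```text
time: 61.9
tool_pos: [578.0, 145.5, 226.5]
tcp_rot: [-3.139, -0.0, 1.533]
contact_force: [0.2, -0.5, -4.2]
grip_width: 27.4
time: 62.15
tool_pos: [578.0, 145.5, 225.7]
tcp_rot: [-3.139, -0.0, 1.533]
contact_force: [0.1, -0.4, -4.6]
grip_width: 27.2
```

```bash
python3 -m pendant '[[[0,0,0.0005],[0,0,0],0.0],[[0,0,0.0008],[0,0,0],0.0],[[0,0,0.0008],[0,0,0],0.0]]'
python3 -m pendant '[[[0,0,0],[0,0,0],0.05],[[0,0,0],[0,0,0],0.05],[[0,0,0],[0,0,0],0.05],[[0,0,0],[0,0,0],0.05],[[0,0,0],[0,0,0],0.05],[[0,0,-0.03],[0,0,0],0.05],[[0,0,-0.07],[0,0,0],0.05],[[0,0,-0.11],[0,0,0],0.05],[[0,0,-0.14],[0,0,0],0.05],[[0,0,-0.14],[0,0,0],0.05]]'
python3 -c "
from h import *
D((522.5,-133),210,YH)"
```

```text
time: 62.4
tool_pos: [578.1, 145.5, 225.5]
tcp_rot: [-3.14, -0.0, 1.533]
contact_force: [-1.7, 0.1, 0.4]
grip_width: 27.1
time: 63.23
tool_pos: [579.4, 145.7, 372.5]
tcp_rot: [3.131, -0.002, 1.533]
contact_force: [1.0, 0.4, 1.4]
grip_width: 50.0
t 63.23 at [579.4 145.7 213.5] yaw [ 3.131e+00 -2.000e-03  1.533e+00] F [1.  0.4 1.4] g 50.0
shift [-0.2807, -0.0463, 0.0023] turn [0.0109, -0.0023, 0.0001]
```

```bash
python3 -m pendant '[[[-0.279,-0.045,0],[0.003,0,0],0.05],[[-0.279,-0.045,0],[0.003,0,0],0.05],[[-0.279,-0.045,0],[0.003,0,0],0.05],[[-0.279,-0.045,0],[0.003,0,0],0.05],[[-0.279,-0.045,0],[0.003,0,0],0.05],[[-0.279,-0.045,0],[0.003,0,0],0.05],[[-0.279,-0.045,0],[0.003,0,0],0.05],[[-0.279,-0.045,0.0],[0.003,0,0],0.05],[[-0.279,-0.045,0.03],[0.003,0,0],0.05],[[-0.279,-0.045,0.06],[0.003,0,0],0.05]]'
python3 -m pendant '[[[0,0,0],[0,0,0],0.05],[[0,0,0],[0,0,0],0.05],[[0,0,0],[0,0,0],0.05],[[0,0,0],[0,0,0],0.05]]'
python3 -c "
from h import *
D((522.5,-133),120.5,YH)"
```

```text
time: 64.07
tool_pos: [522.9, -132.2, 305.5]
tcp_rot: [-3.141, 0.001, 1.531]
contact_force: [0.8, -0.6, -0.4]
grip_width: 49.9
time: 64.4
tool_pos: [523.3, -131.4, 306.7]
tcp_rot: [-3.14, 0.001, 1.533]
contact_force: [-0.2, -0.1, -0.1]
grip_width: 49.6
t 64.4 at [ 523.3 -131.4  147.7] yaw [-3.140e+00  1.000e-03  1.533e+00] F [-0.2 -0.1 -0.1] g 49.6
shift [-0.0016, -0.0007, 0.0272] turn [-0.0021, 0.0008, 0.0006]
```

```bash
python3 -m pendant '[[[-0.001,-0.001,0.02],[0,0,0],0.05],[[-0.001,-0.001,0.027],[0,0,0],0.05],[[-0.001,-0.001,0.027],[0,0,0],0.05],[[-0.001,-0.001,0.027],[0,0,0],0.0],[[-0.001,-0.001,0.027],[0,0,0],0.0],[[-0.001,-0.001,0.027],[0,0,0],0.0],[[-0.001,-0.001,0.027],[0,0,0],0.0],[[-0.001,-0.001,0.027],[0,0,0],0.0],[[-0.001,-0.001,0.027],[0,0,0],0.0],[[-0.001,-0.001,0.027],[0,0,0],0.0]]'
python3 -m pendant '[[[0,0,0],[0,0,0],0.0],[[0,0,0],[0,0,0],0.0]]'
python3 -m pendant '[[[0,0,-0.01],[0,0,0],0.0],[[0,0,-0.03],[0,0,0],0.0],[[0,0,-0.06],[0,0,0],0.0],[[0,0,-0.09],[0,0,0],0.0],[[0,0,-0.09],[0,0,0],0.0],[[0,0,-0.09],[0,0,0],0.0]]'
python3 -c "
from h import *
D((572,88),205,YH)"
```

```text
time: 65.23
tool_pos: [522.2, -132.7, 279.0]
tcp_rot: [-3.14, 0.001, 1.533]
contact_force: [4.9, 0.7, 5.5]
grip_width: 27.0
time: 65.4
tool_pos: [522.1, -132.7, 279.0]
tcp_rot: [-3.14, 0.001, 1.533]
contact_force: [3.3, -0.3, 6.1]
grip_width: 26.8
time: 65.9
tool_pos: [521.5, -132.5, 368.5]
tcp_rot: [-3.137, 0.0, 1.533]
contact_force: [-0.5, 0.8, -5.6]
grip_width: 27.7
t 65.9 at [ 521.5 -132.5  209.5] yaw [-3.137  0.     1.533] F [-0.5  0.8 -5.6] g 27.7
shift [0.2222, 0.0421, 0.0043] turn [-0.0049, 0.0002, -0.0]
```

```bash
python3 -m pendant '[[[0.02,0.004,0],[0,0,0],0.0],[[0.05,0.01,0],[0,0,0],0.0],[[0.085,0.016,0],[0,0,0],0.0],[[0.12,0.023,0],[0,0,0],0.0],[[0.155,0.03,0],[0,0,0],0.0],[[0.19,0.036,0],[0,0,0],0.0],[[0.21,0.04,0],[0,0,0],0.0],[[0.221,0.042,0],[0,0,0],0.0],[[0.221,0.042,0],[0,0,0],0.0],[[0.221,0.042,0],[0,0,0],0.0]]'
python3 -m pendant '[[[0,0,0],[0,0,0],0.0],[[0,0,0],[0,0,0],0.0]]'
python3 -c "
from h import *
D((572,88),66,YH)"
```

```text
time: 66.73
tool_pos: [571.8, 86.5, 366.0]
tcp_rot: [-3.133, 0.001, 1.534]
contact_force: [-1.0, -0.2, -4.4]
grip_width: 27.1
time: 66.9
tool_pos: [572.1, 85.3, 367.3]
tcp_rot: [-3.135, 0.0, 1.531]
contact_force: [0.3, 0.3, -5.5]
grip_width: 27.0
t 66.9 at [572.1  85.3 208.3] yaw [-3.135  0.     1.531] F [ 0.3  0.3 -5.5] g 27.0
shift [0.0028, 0.0007, 0.1423] turn [-0.0063, 0.0004, -0.0018]
```

```bash
python3 -m pendant '[[[0.001,0,0.03],[0,0,0],0.0],[[0.001,0,0.07],[0,0,0],0.0],[[0.001,0,0.105],[0,0,0],0.0],[[0.001,0,0.125],[0,0,0],0.0],[[0.001,0,0.134],[0,0,0],0.0],[[0.001,0,0.139],[0,0,0],0.0],[[0.001,0,0.14],[0,0,0],0.0],[[0.001,0,0.14],[0,0,0],0.0],[[0.001,0,0.14],[0,0,0],0.0],[[0.001,0,0.14],[0,0,0],0.0]]'
python3 -m pendant '[[[0,0,0.0005],[0,0,0],0.0],[[0,0,0.001],[0,0,0],0.0],[[0,0,0.001],[0,0,0],0.0],[[0,0,0.001],[0,0,0],0.0],[[0,0,0.001],[0,0,0],0.0]]'
```

```text
time: 67.73
tool_pos: [572.1, 87.7, 229.4]
tcp_rot: [-3.14, -0.0, 1.533]
contact_force: [0.2, 0.1, -4.8]
grip_width: 27.3
time: 68.15
tool_pos: [571.6, 87.8, 226.9]
tcp_rot: [-3.137, -0.0, 1.533]
contact_force: [-0.9, 0.4, -5.4]
grip_width: 27.1
```

```bash
python3 -m pendant '[[[0,0,0.0005],[0,0,0],0.0],[[0,0,0.001],[0,0,0],0.0],[[0,0,0.0014],[0,0,0],0.0],[[0,0,0.0014],[0,0,0],0.0]]'
python3 -m pendant '[[[0,0,0.0004],[0,0,0],0.0],[[0,0,0.0008],[0,0,0],0.0],[[0,0,0.0008],[0,0,0],0.0]]'
```

```text
time: 68.48
tool_pos: [571.6, 87.7, 225.3]
tcp_rot: [-3.136, -0.0, 1.533]
contact_force: [0.5, 1.4, -4.8]
grip_width: 27.1
time: 68.73
tool_pos: [571.7, 87.7, 225.0]
tcp_rot: [-3.137, -0.0, 1.533]
contact_force: [-1.4, 0.1, -1.5]
grip_width: 27.1
```

Contact. Release, rise, then to the lid handle.

```bash
python3 -m pendant '[[[0,0,0.0003],[0,0,0],0.0],[[0,0,0.0003],[0,0,0],0.05],[[0,0,0.0003],[0,0,0],0.05],[[0,0,0.0003],[0,0,0],0.05],[[0,0,0.0003],[0,0,0],0.05],[[0,0,-0.03],[0,0,0],0.05],[[0,0,-0.07],[0,0,0],0.05],[[0,0,-0.11],[0,0,0],0.05],[[0,0,-0.15],[0,0,0],0.05],[[0,0,-0.172],[0,0,0],0.05]]'
python3 -m pendant '[[[0,0,0],[0,0,0],0.06],[[0,0,0],[0,0,0],0.06],[[0,0,0],[0,0,0],0.06]]'
python3 -c "
from h import *
D((645.5,-197),235,YH)"
```

```text
time: 69.57
tool_pos: [572.7, 87.8, 401.8]
tcp_rot: [3.14, -0.001, 1.533]
contact_force: [0.3, -0.1, 0.4]
grip_width: 49.9
time: 69.82
tool_pos: [572.1, 87.7, 395.7]
tcp_rot: [-3.135, -0.0, 1.533]
contact_force: [-0.2, -0.6, -0.1]
grip_width: 59.1
t 69.82 at [572.1  87.7 236.7] yaw [-3.135 -0.     1.533] F [-0.2 -0.6 -0.1] g 59.1
shift [-0.2817, 0.0841, 0.0011] turn [-0.0066, -0.0001, -0.0]
```

```bash
python3 -m pendant '[[[-0.282,0.084,0],[-0.003,0,0],0.06],[[-0.282,0.084,0],[-0.003,0,0],0.06],[[-0.282,0.084,0],[-0.003,0,0],0.06],[[-0.282,0.084,0],[-0.003,0,0],0.06],[[-0.282,0.084,0],[-0.003,0,0],0.06],[[-0.282,0.084,0],[-0.003,0,0],0.06],[[-0.282,0.084,0],[-0.003,0,0],0.06],[[-0.282,0.084,0],[-0.003,0,0],0.06],[[-0.282,0.084,0],[-0.003,0,0],0.06],[[-0.282,0.084,0],[-0.003,0,0],0.06]]'
python3 -m pendant '[[[0,0,0],[0,0,0],0.06],[[0,0,0],[0,0,0],0.06],[[0,0,0],[0,0,0],0.06],[[0,0,0],[0,0,0],0.06]]'
python3 -c "
from h import *
D((645.5,-197),165,YH)"
```

```text
time: 70.65
tool_pos: [645.5, -197.3, 394.0]
tcp_rot: [-3.136, -0.002, 1.532]
contact_force: [0.8, 0.6, 0.2]
grip_width: 60.3
time: 70.98
tool_pos: [645.7, -196.1, 396.6]
tcp_rot: [-3.14, -0.0, 1.534]
contact_force: [0.3, -0.8, -0.1]
grip_width: 60.0
t 70.98 at [ 645.7 -196.1  237.6] yaw [-3.14  -0.     1.534] F [ 0.3 -0.8 -0.1] g 60.0
shift [-0.0009, -0.0, 0.0726] turn [-0.0016, -0.0001, 0.0015]
```

```bash
python3 -m pendant '[[[0,0,0.035],[0,0,0],0.06],[[0,0,0.07],[0,0,0],0.06],[[0,0,0.07],[0,0,0],0.06],[[0,0,0.07],[0,0,0],0.0],[[0,0,0.07],[0,0,0],0.0],[[0,0,0.07],[0,0,0],0.0],[[0,0,0.07],[0,0,0],0.0],[[0,0,0.07],[0,0,0],0.0],[[0,0,0.07],[0,0,0],0.0],[[0,0,0.07],[0,0,0],0.0]]'
python3 -m pendant '[[[0,0,0],[0,0,0],0.0],[[0,0,0],[0,0,0],0.0],[[0,0,0],[0,0,0],0.0]]'
python3 -m pendant '[[[0,-0.02,0],[0,0,0],0.0],[[0,-0.045,0],[0,0,0],0.0],[[0,-0.075,0],[0,0,0],0.0],[[0,-0.105,0],[0,0,0],0.0],[[0,-0.135,0],[0,0,0],0.0],[[0,-0.16,0],[0,0,0],0.0],[[0,-0.18,0],[0,0,0],0.0],[[0,-0.188,0],[0,0,0],0.0],[[0,-0.191,0],[0,0,0],0.0],[[0,-0.192,0],[0,0,0],0.0]]'
python3 -m pendant '[[[0,0,0],[0,0,0],0.0],[[0,0,0],[0,0,0],0.0]]'
```

```text
time: 71.82
tool_pos: [645.5, -197.3, 326.6]
tcp_rot: [-3.14, -0.0, 1.533]
contact_force: [-0.0, -1.2, -0.6]
grip_width: 17.9
time: 72.07
tool_pos: [645.4, -197.3, 326.4]
tcp_rot: [-3.139, -0.0, 1.533]
contact_force: [-1.9, 1.5, 2.3]
grip_width: 12.2
time: 72.9
tool_pos: [454.8, -189.7, 326.4]
tcp_rot: [3.139, -0.001, 1.532]
contact_force: [10.9, 4.6, -8.9]
grip_width: 11.9
time: 73.07
tool_pos: [455.1, -189.7, 326.4]
tcp_rot: [3.141, -0.001, 1.532]
contact_force: [7.2, 3.1, -5.1]
grip_width: 11.4
```

```bash
python3 -m pendant '[[[0,-0.001,0],[0,0,0],0.0],[[0,-0.001,0],[0,0,0],0.0]]'
python3 -m pendant '[[[0,0.002,0],[0,0,0],0.04],[[0,0.002,0],[0,0,0],0.04],[[0,0.002,0],[0,0,0],0.04],[[0,0.002,0],[0,0,0],0.04],[[0,0.002,0],[0,0,0],0.04],[[0,0.002,-0.035],[0,0,0],0.04],[[0,0.002,-0.07],[0,0,0],0.04],[[0,0.002,-0.07],[0,0,0],0.04],[[0,0.002,-0.07],[0,0,0],0.04]]'
python3 -c "
from h import *
c=capture('wrist')
for b in blobs(c,lambda h,s,v:(h>95)&(h<125)&(s>110)&(v>60),1200): print(b,ray(c,b[0],173))
D((390,40),260,YH)"
```

```text
time: 73.23
tool_pos: [454.7, -189.7, 326.4]
tcp_rot: [3.139, -0.001, 1.532]
contact_force: [10.5, 3.9, -7.4]
grip_width: 11.7
time: 73.98
tool_pos: [455.0, -190.3, 398.5]
tcp_rot: [3.139, 0.002, 1.533]
contact_force: [0.2, -1.3, -0.0]
grip_width: 40.1
(array([278.1, 231.4]), [270, 178, 18, 108, 1792]) [ 453.92755952 -185.47226217  173.        ]
t 74.03 at [ 454.6 -190.1  237.9] yaw [-3.141e+00  1.000e-03  1.533e+00] F [ 0.7  0.6 -0.1] g 40.2
shift [0.2274, -0.0734, -0.0221] turn [-0.0009, 0.0005, -0.0002]
```

The lid is shut: the handle is at 453.93 mm, as at both earlier closings. I'll retract sideways and take a last look.

```bash
python3 -m pendant '[[[0.22,-0.07,-0.02],[0,0,0],0.04],[[0.22,-0.07,-0.02],[0,0,0],0.04],[[0.22,-0.07,-0.02],[0,0,0],0.04],[[0.22,-0.07,-0.02],[0,0,0],0.04],[[0.22,-0.07,-0.02],[0,0,0],0.04],[[0.22,-0.07,-0.02],[0,0,0],0.04],[[0.22,-0.07,-0.02],[0,0,0],0.04],[[0.22,-0.07,-0.02],[0,0,0],0.04],[[0.22,-0.07,-0.02],[0,0,0],0.04]]'
python3 -c "
from h import *
a=capture('top')['color'];b=capture('scene')['color']
t=cv2.resize(a[125:265,170:390],(660,420),interpolation=cv2.INTER_CUBIC); s=cv2.resize(b[140:370,120:390],None,fx=0.7,fy=0.7) 
s=cv2.resize(b[235:330,230:380],(0,0),fx=1.8,fy=1.8,interpolation=cv2.INTER_CUBIC)
o=np.zeros((600,660,3),np.uint8);o[:420]=t;o[425:425+s.shape[0],:s.shape[1]]=s
cv2.imwrite('pics/end.png',o[...,::-1])"
```

```text
time: 74.78
tool_pos: [393.3, 32.2, 415.9]
tcp_rot: [-3.138, 0.0, 1.533]
contact_force: [0.4, 0.2, -0.8]
grip_width: 40.0
```

View pics/end.png

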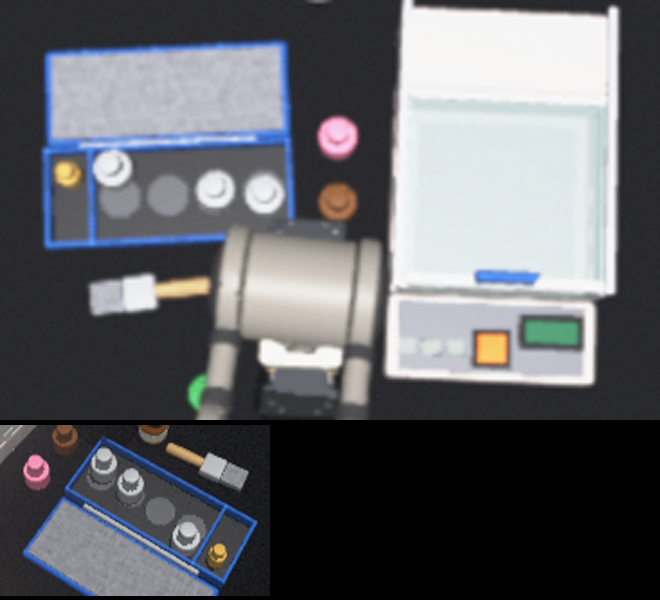

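The lid is shut and all three weights are in the case. The leftmost has been knocked about 3 cm towards the rear-left corner, at (112,168) against its disc at (120,198). I'll look from close by to see whether it stands flat.

```bash
python3 -m pendant '[[[0.18,0.165,0.03],[0,0,0],0.04],[[0.18,0.165,0.03],[0,0,0],0.04],[[0.18,0.165,0.03],[0,0,0],0.04],[[0.18,0.165,0.03],[0,0,0],0.04],[[0.18,0.165,0.03],[0,0,0],0.04],[[0.18,0.165,0.03],[0,0,0],0.04],[[0.18,0.165,0.03],[0,0,0],0.04],[[0.18,0.165,0.03],[0,0,0],0.04],[[0.18,0.165,0.03],[0,0,0],0.04]]'
python3 -c "
from h import *
import pickle
c=capture('wrist');pickle.dump(c,open('f.pkl','wb'));save(c,'final')
D((579,264),225,YH)"
```

```text
time: 75.63
tool_pos: [565.2, 204.9, 385.4]
tcp_rot: [-3.138, 0.001, 1.532]
contact_force: [0.9, -0.4, -0.1]
grip_width: 40.0
t 75.68 at [564.9 204.7 227.2] yaw [-3.139  0.     1.531] F [ 0.1 -0.9  0.8] g 40.1
shift [0.0598, 0.0118, 0.0021] turn [-0.0029, 0.0004, -0.0016]
```

View pics/final.png

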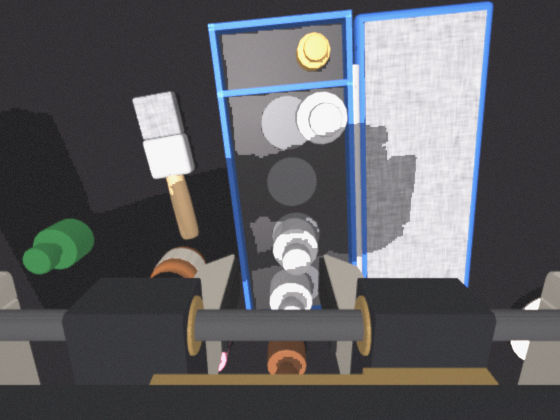

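```bash
python3 -c "
from h import *
import pickle
c=pickle.load(open('f.pkl','rb'))
print('knob',ray(c,(325,119),73),'body',ray(c,(321.5,118),44))
print('wall rear inner rim',ray(c,(350,110),30),'corner',ray(c,(350,84),30), 'front',ray(c,(222,94),30))"
```

```text
knob [602.94045683 273.23422556  73.        ] body [603.37154647 272.74852956  44.        ]
wall rear inner rim [631.29959285 278.20913573  30.        ] corner [630.75696724 300.81412691  30.        ] front [514.0937789  296.80929872  30.        ]
```

The knocked weight stands upright: knob and body axes agree within 1 mm. Its centre is about 28 mm from the rear wall and 24 mm from the divider, so with a 23 mm radius it is inside the long compartment, where any place will do. The gripper is clear, so I'm handing in.

```bash
python3 -c "
from h import *
print(get_obs()['time']);print(close_job())"
```

```text
75.6833
the job is handed in; nothing more can be done
None
```

The calibration is done and handed in at 75.7 s of the 210 s allowed; no verdict was reported.

- **Zero point:** I shut the lid, which started about 115 mm open, then held the key fully down for about 4 s at 14 N with the pan empty.
- **Span point:** I set the three steel weights that were there upright and gently on the pan, shut the lid and held the key down for about 4 s again. I then returned the weights to the long compartment and shut the lid.
- **Lid check:** I pushed it to its stop all three times. The handle stood within 0.1 mm of the same place each time.
- **Weights check:** All three stand upright in the long compartment. One had been knocked about 3 cm aside in the case after I put it back. It is still upright and inside the compartment, about 1 mm clear of the divider and 5 mm of the rear wall, so I left it there.
- **Other things:** The brass weight, brush and other bench items appear where they were in the last pictures; I did not measure their positions. The gripper was clear of everything at hand-in.
- **Disagreement:** The top and wrist cameras differed by 3–7 mm on some positions. Grasping relied on the close wrist views, and no grasp failed.

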